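# Refit the bolt sorter after cleaning

## Task

Put the bolt sorter back together: lift the catch cup by its handle up into the collar of the discharge head with the handle under the white mark, twist it until the handle is under the red mark, and let it down so that its lugs drop and lock behind the ridges and the cup hangs there by itself. Slide every sizing plate that lies on the table, hole end first and fin up, fully home into a slot of the blue cassette, one plate to a slot, any slot, and swing the hasp on the hopper lid fully over into its red catch. Do not push the other things on the table about.

Things in the scene. Friction and masses are not known exactly. Their poses are not given: they have to be found in the camera images.
- head: discharge head, fixed: blue collar (102 mm across, open below, underside at z = 0.107) under a grey roof with a lidded steel hopper, lid top z = 0.200, hung from a post on a grey foot at local (0.053, -0.053). Origin: on the collar's axis at table level. Local -x points to the red mark, the direction of the locked handle. Locked, the cup's origin is on the axis at z = 0.057, x axes alike
- mark_white (a point): white mark on the collar's outside (z = 0.122, radius 51 mm): the handle enters below it. It lies 0.70 rad clockwise of the red mark seen from above, so the twist is 0.70 rad counter-clockwise from above. The entry gaps leave the lugs about +-0.12 rad there
- mark_red (a point): red mark on the collar's outside (z = 0.122, radius 51 mm): the locked handle lies below it, with about 0.13 rad of play either way between a ridge and a hard stop
- ledge (a point): point on the collar's axis at the height of the ledges' top, z = 0.113. Three inner ledges (inner radius 33 mm, 6 mm thick; collar wall inside radius 45 mm, roof at z = 0.137) carry the lugs. A ridge 3 mm high on each lies between entry gap and seat: turn the cup with its underside at about z = 0.064 (it clears the ridge above 0.0605 and meets the roof at 0.067), then let it down to 0.057
- hasp (a joint): flat steel hasp on the hopper lid, swings level about a vertical pin: 0 = closed, across the lid into the red catch fork (end stop there); grows as it opens, clockwise seen from above, to 1.75 rad. Stiff hinge, stays where it is left
- hasp_knob (a point): middle of the hasp's upright black knob (14 mm diameter, 26 mm tall, from z = 0.205 to 0.231; this point at z = 0.219), 66 mm from the pivot
- hasp_pivot (a point): the hasp's pivot axis, at the same height as the knob's middle; it is at local (0.036, 0) of the head; closed, the knob lies from here along the head's -x
- cup: catch cup: grey, round, red band, 60 mm diameter, 70 mm tall, about 0.2 kg, upright on the table near or partly below the head. Three steel lugs near the rim (underside 56 mm up, 6 mm thick, 11 mm wide, to radius 42 mm), one above the handle. Black bar handle along the cup's -x to 125 mm from the axis, 14 mm wide, 16 mm high. Origin: centre of the underside, z up
- cup_grip (a point): point on the handle's centre line to grip: 105 mm from the cup's axis along its -x, 36 mm above its underside
- cassette: plate cassette, fixed: low blue holder 140 mm wide, 25 mm high, aluminium roof. Origin: middle of the mouth at table level. Three slots 60 mm deep along +x, centred at y = -0.044, 0, 0.044, 40 mm wide, floor 8 mm and ceiling 19 mm up; the floor juts out to x = -0.035 as an apron. A plate fully home has its origin at x = 0.010, z = 0.008, x axes alike, fin outside
- flap_right (a point): fixed obstacle: near corner of the open cardboard flap of the right carton, which slopes over the table behind the cassette, from here to y = -0.53 and up-forward from z = 0.16 to 0.28, x 0.59 to 0.72. Keep gripper and wrist clear of it (draw back to x = 0.42 or less before leaving the start)
- drawer_corner (a point): fixed obstacle: outermost corner of a slightly open drawer of the grey drawer box; the drawer is 100 mm high here, the box behind it 158 mm high with its right side near y = -0.13 to -0.175 and its far side near x = 0.45. The gripper body must stay clear of both
- flap_left (a point): fixed obstacle: near top corner of the open flap of the left carton, which slopes over the table behind the cup from here to y = -0.24, z 0.16 to 0.35, x 0.65 to 0.78
- plate_blue: sizing plate, if present: flat steel 100 x 36 x 6 mm, lying flat, row of dark hole marks, about 0.11 kg. Origin: centre of its underside; +x is the leading (hole) end, z up. Upright blue grip fin at the rear: 28 mm long (x), 10 mm thick (y), top 39 mm above the underside, centre at x = -0.035
- plate_green: sizing plate, if present: flat steel 100 x 36 x 6 mm, lying flat, row of dark hole marks, about 0.11 kg. Origin: centre of its underside; +x is the leading (hole) end, z up. Upright green grip fin at the rear: 28 mm long (x), 10 mm thick (y), top 39 mm above the underside, centre at x = -0.035
- plate_orange: sizing plate, if present: flat steel 100 x 36 x 6 mm, lying flat, row of dark hole marks, about 0.11 kg. Origin: centre of its underside; +x is the leading (hole) end, z up. Upright orange grip fin at the rear: 28 mm long (x), 10 mm thick (y), top 39 mm above the underside, centre at x = -0.035
- glass: clear drinking glass, 77 mm wide, 89 mm tall, bystander at the right; origin centre of underside
- cutter: yellow snap-blade box cutter 154 mm long, bystander lying at the right; origin under its centre
- bolt_a: bolt with washers standing on its head, 28 x 28 x 47 mm, bystander behind the plates; origin centre of underside

How it is judged:
By the outcome, as a careful person would: the job done as asked, in the order asked, and still so for the second after the job is handed in, with the robot touching nothing.
Of plate_blue, plate_green, plate_orange only 2 to 3 are there at a start; the rules pass over those that are not, and their reading is None.
At some moment in a run one of cup, plate_blue, plate_green, plate_orange may be knocked a few centimetres aside while the robot is not near it.
It also fails if it takes over 208 s, if anything falls off the work surface, if the arm or the gripper's body presses on something with over 40 N, if the wrist force passes 120 N, or if a joint passes its speed limit or range.

## Robot

A 7-joint arm with a two-finger parallel gripper is mounted at the origin on a cart in front of the work surface, level with it; the furniture and walls round the work are solid. World frame = base frame: x ahead of the robot, y to its left, z up, the work surface at z = 0. Lengths are in mm, angles in rad, forces in N, time in s.
With the tool pointing down it reaches from about 350 to 900 mm from the base axis. Payload 19.9 kg.
Tool frame: the origin (TCP) lies at the very end of the fingers, on their centre line; the grasp point (between the pads) lies 19 mm behind it (arm.hold_point_z is the distance from the TCP to the grasp point, in mm); z points along the fingers, y is the line along which they close (so a half turn about z gives the same grasp; the last joint's range is limited). The gripper opens to 94 mm and grips with 3 to 60 N. Pads are 16 mm wide; open, the fingers measure 119 mm over their backs; the gripper's body (75 mm by 177 mm) begins 78 mm behind the grasp point.
Start: joints at [1.206, 0.417, -0.01, 1.614, 0.005, 1.111, -0.053], TCP at [198.257, -592.699, 205.425] pointing down, gripper open.
Joint ranges: [-2.81, 2.81], [-0.39, 2.02], [-1.27, 1.25], [0.06, 2.57], [-1.19, 4.33], [0.19, 2], [-2.82, 2.82]. Speed limits (rad/s): [1.89, 1.89, 2.39, 2.39, 3.01, 3.01, 3.01].

## Interface

Orientations are given as a rotation vector (axis times angle).
In Python, from station import arm gives the robot as it stands.
- The arm moves only by the shell command python3 nudge.py [FORCE], which reads ROWS from standard input. ROWS is 1 to 8 rows, parted by semicolons, with the numbers parted by spaces; each row has 7 numbers: dx, dy, dz in shares of the most that a row can go, 1 being 62.5 mm, then a rotation vector rx, ry, rz in units of 0.2 rad, then the finger opening in mm; each row shifts and turns the commanded pose from where the row before left it, along the tool's axes as they then stand; what a row does not reach is not made up. A row lasts 1/8 s, in which the tool goes at most 62.5 mm and 0.188 rad, less where a joint would pass 70% of its speed; a pose out of reach is approached as far as the arm can. The fingers move at their own pace and stop on an object; FORCE is the grip in N (left out, the last holds). Time passes only in rows, so rows that do not move let the fingers close. It prints the time, the measured TCP pose, the force, the opening and the grip force at its end. Input that does not fit is refused with a message, and nothing moves.
- arm.sense(): the state, without advancing time (a new reading comes with each control period).
- arm.capture(name): name is "scene" or "top" or "wrist"; returns a dict with "frame" (480x640x3 uint8, red, green, blue), "depth" (480x640 float32, mm along the optical axis (not along the pixel's ray), 0 where there is no reading), "fov_y" (degrees; the focal length in pixels is half the picture's height over the tangent of half this angle, whatever the lens; pixels are square), "cx", "cy" (the principal point, pixels), "R" (3x3) and "t" (3): a world point X has camera coordinates R X + t; the wrist camera has in their place "tool_from_camera" (4x4, takes a point from camera to tool coordinates, whose origin is the TCP and whose axes are the flange's). Camera axes: x right, y down, z forward; pixel columns grow to the right and rows downward; lengths in mm; the calibration is good to about 2 mm. A picture is of the moment at which its call begins: read the wrist's pose just before it.
- arm.hand_in(): hands the job in; it is judged then, once.
The state is a dict: "time": time; "joints": joint angles; "qvel": joint speeds; "tau": joint torques, N m; "eef_pos": TCP position; "eef_rot": TCP orientation; "ft_force": force on the tool from outside, world axes, zero at the start; "ft_torque": the same for the moment, N m; "width": finger opening in mm; "grip_force": force on a finger pad.
Only numpy, scipy, OpenCV 4.12 (cv2) and the standard library are available. Lean on these libraries where they do the work, as an engineer would, in place of code of your own. Each camera call takes 0.05 s, during which the arm holds its last target. There are 200 camera calls.

## Working session

There is one attempt and no reset: what is moved stays moved. The work goes in short steps, Python scripts to look and compute and a shell command to move; the robot and the scene stay as the last step left them, time stands still between calls to the robot, and variables do not carry over. Pictures are saved under pics/ and viewed, at most 14 in all, crops included, and the job is handed in when it is done.

```bash
ls; mkdir -p pics; python3 - <<'E'
from station import arm
import cv2,numpy as np
print(arm.sense())
for n in("scene","top"):
    c=arm.capture(n);cv2.imwrite(f"pics/{n}0.png",c["frame"][...,::-1]);np.savez(f"{n}0.npz",**c)
    print(n,c["fov_y"],c["cx"],c["cy"],c["R"],c["t"])
E
```

```text
nudge.py
pics
station.py
{'time': 0.0, 'joints': array([ 1.20649919,  0.41798405, -0.01028872,  1.61414656,  0.00468795,
        1.11070161, -0.05301093]), 'qvel': array([-0.0028011 , -0.00104555,  0.00037407,  0.00147293, -0.00101796,
       -0.00192531,  0.00034229]), 'tau': array([ 1.27585303e-03, -8.51272202e+01,  6.39324076e-01, -4.25996876e+01,
       -4.88546875e-02,  1.86208310e-02,  3.82549229e-05]), 'eef_pos': array([ 198.129825  , -592.37755674,  204.83067142]), 'eef_rot': array([-3.09960048e+00, -5.04627020e-01,  4.39226405e-04]), 'ft_force': array([-0.19100161, -0.01921547,  0.0649665 ]), 'ft_torque': array([-0.00175501, -0.02637443, -0.01558794]), 'grip_force': 0.0, 'width': 94.11529450824371}
scene 46.0432060015334 314.754945165403 245.24245788930168 [[ 0.5162979  -0.85635649 -0.00948897]
 [-0.57522691 -0.33855355 -0.74464454]
 [ 0.63446866  0.38991672 -0.66739379]] [-484.29217764  388.4069121  1515.68341647]
top 45.46340104952705 320.2362009356305 240.15458173142747 [[-0.01635358 -0.99984518 -0.00649509]
 [-0.9942162   0.01695043 -0.10605111]
 [ 0.10614479  0.00472321 -0.99433947]] [-236.52090051  558.52748954 1426.15760571]
```
View pics/scene0.png

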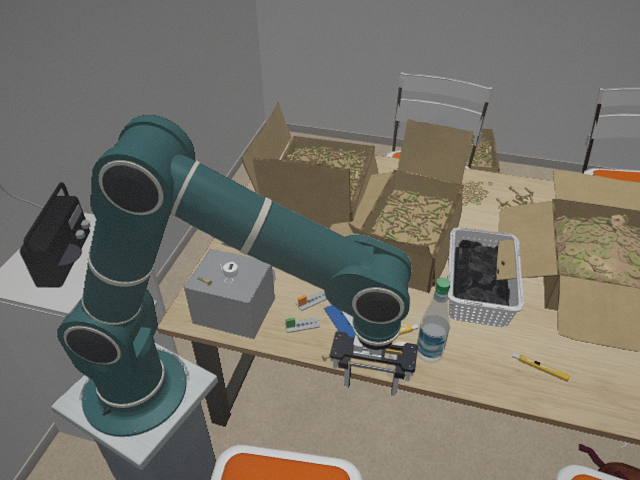

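View pics/top0.png

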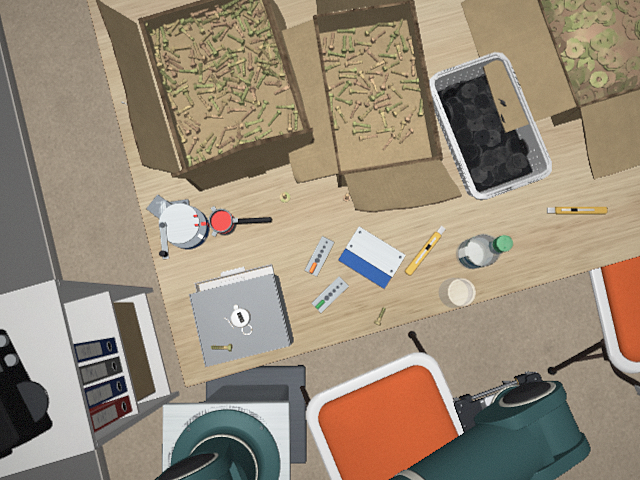

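Scene and top: head at top-view (185,225), cup (222,222) with handle to (270,220), orange plate (320,257), green plate (330,295), cassette (372,258), mouth to the lower left. No blue plate visible. Zooming in on the top view.

```bash
cat > h.py <<'E'
import numpy as np,cv2
def K(c): return (c["frame"].shape[0]/2)/np.tan(np.radians(float(c["fov_y"]))/2)
def ray(c,u,v,pose=None):
    d=np.array([(u-c["cx"])/K(c),(v-c["cy"])/K(c),1.])
    if "R" in c: return -c["R"].T@c["t"], c["R"].T@d
    p,r=pose; T=c["tool_from_camera"]; Rw=cv2.Rodrigues(np.array(r))[0]
    return p+Rw@T[:3,3], Rw@T[:3,:3]@d
def onz(c,u,v,z,pose=None):
    o,d=ray(c,u,v,pose); return o+d*(z-o[2])/d[2]
def tri(rs):
    A=0;b=0
    for o,d in rs:
        d=d/np.linalg.norm(d);P=np.eye(3)-np.outer(d,d);A=A+P;b=b+P@o
    return np.linalg.solve(A,b)
def load(n): return dict(np.load(n))
def blob(c,f,roi=None):
    h=cv2.cvtColor(c["frame"],cv2.COLOR_RGB2HSV).astype(int);m=f(h[...,0],h[...,1],h[...,2]).astype(np.uint8)
    if roi: z=np.zeros_like(m);x0,y0,x1,y1=roi;z[y0:y1,x0:x1]=1;m*=z
    return m
E
python3 - <<'E'
from h import *
c=load("top0.npz");f=c["frame"][...,::-1]
a=cv2.resize(f[185:265,140:280],(800,457),interpolation=cv2.INTER_CUBIC);cv2.imwrite("pics/zc.png",a)
b=cv2.resize(f[220:330,295:455],(800,550),interpolation=cv2.INTER_CUBIC);cv2.imwrite("pics/zp.png",b)
d=c["depth"]
for u,v in[(185,225),(163,250),(222,222),(265,220),(372,245),(365,270),(320,257),(330,295),(312,268),(320,308)]:
    z=d[v,u];o,r=ray(c,u,v);print(u,v,(o+r*z).round(1))
E
```

```text
185 225 [575.4  56.4 202.4]
163 250 [519.4 103.9 206.9]
222 222 [602.7   0.7  48. ]
265 220 [ 606.5 -107.2   43.4]
372 245 [ 540.7 -377.6   20.5]
365 270 [ 477.7 -358.8   11.8]
320 257 [ 513.6 -244.4    3. ]
330 295 [ 415.7 -268.3    4.9]
312 268 [ 483.4 -224.1   41.6]
320 308 [ 383.1 -242.3    4.8]
```

View pics/zc.png

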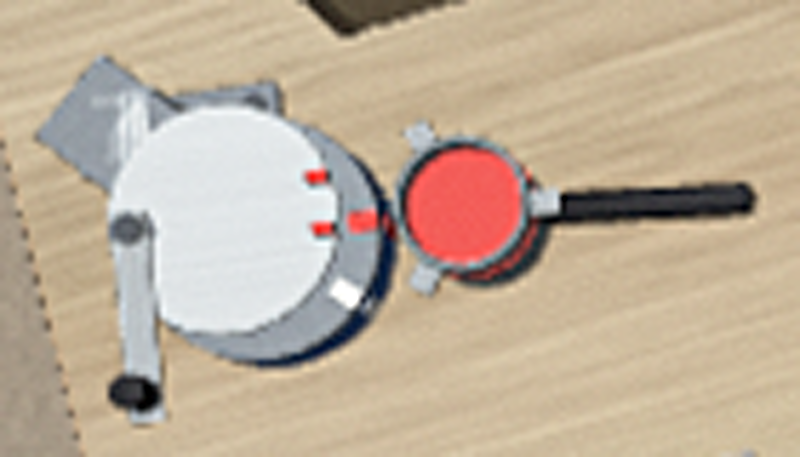

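View pics/zp.png

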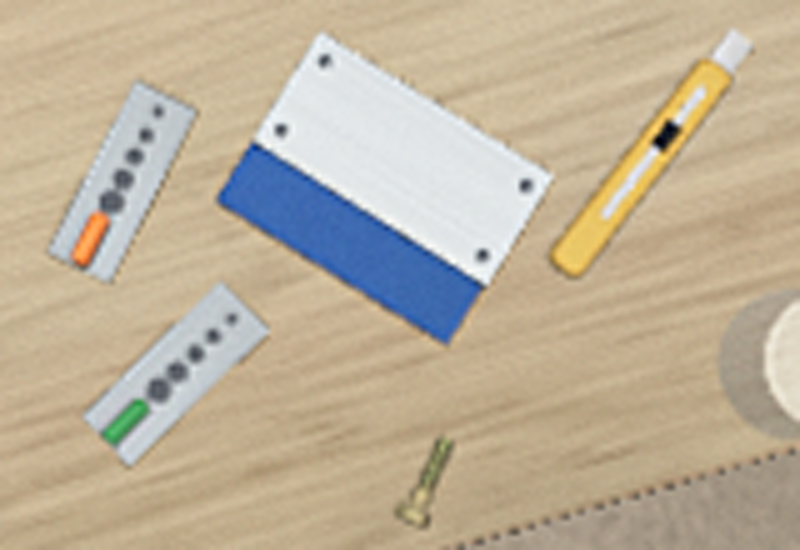

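The roof carries the red mark at (360,222)/5.7+offset and the white at (345,290). The hasp knob is at zoom (133,393), pivot (130,228). The two plates are orange and green, fins at their lower-left ends. Next I measure poses from colour masks.

```bash
cat >> h.py <<'E'
def cents(m,n=3):
    k,l,s,c=cv2.connectedComponentsWithStats(m)
    o=sorted(range(1,k),key=lambda i:-s[i,4])[:n]
    return [(c[i].round(1),s[i].tolist(),(l==i).astype(np.uint8)) for i in o]
def rect(m):
    c=max(cv2.findContours(m,cv2.RETR_EXTERNAL,cv2.CHAIN_APPROX_NONE)[0],key=cv2.contourArea)
    return cv2.boxPoints(cv2.minAreaRect(c)),c
def line(P): # principal axis of world pts
    m=P.mean(0);u=np.linalg.svd(P-m)[2][0];return m,u
red=lambda h,s,v:((h<6)|(h>174))&(s>150)&(v>90)
org=lambda h,s,v:(h>6)&(h<16)&(s>150)&(v>120)
grn=lambda h,s,v:(h>50)&(h<85)&(s>90)&(v>60)
blu=lambda h,s,v:(h>100)&(h<125)&(s>110)&(v>60)
blk=lambda h,s,v:(v<70)&(s<110)
def to(pos,yaw):
    "tool-axis deltas from current pose to pos with tool down, x-axis yaw"
    from station import arm
    s=arm.sense();R=cv2.Rodrigues(s["eef_rot"])[0];p=s["eef_pos"]
    y=np.array([np.cos(yaw),np.sin(yaw),0]);Rt=np.c_[y,np.cross([0,0,-1],y),[0,0,-1]]
    d=np.array(pos)-p
    print("pos",p.round(1),"yaw",np.arctan2(R[1,0],R[0,0]).round(3),"tilt",np.degrees(np.arccos(-R[2,2])).round(2))
    print("shift before turn",(R.T@d).round(1),"after turn",(Rt.T@d).round(1),"turn",cv2.Rodrigues(R.T@Rt)[0].ravel().round(3))
E
python3 - <<'E'
from h import *
c=load("top0.npz")
def show(nm,roi,f,z,n=2):
    for ce,st,m in cents(blob(c,f,roi),n):
        B,_=rect(m);W=np.array([onz(c,*b,z)[:2] for b in B])
        print(nm,ce,st[4],onz(c,*ce,z)[:2].round(1),"box",W.round(0).tolist())
show("orange fin",(290,220,350,340),org,39,1)
show("green fin",(290,220,350,340),grn,39,1)
show("apron",(330,230,420,300),blu,8,1)
show("handle",(225,205,280,235),blk,44,1)
show("redmarks",(180,205,212,240),red,140,4)
show("knob",(150,240,175,265),blk,219,1)
show("pivot",(150,215,172,235),blk,210,1)
cyl=lambda h,s,v:(v>100)&(s<55)
for nm,roi in(("plateO",(302,232,336,280)),("plateG",(310,274,350,316)),("roof",(343,222,408,280))):
    show(nm,roi,cyl,20 if nm=="roof" else 6,1)
o=-c["R"].T@c["t"];print(o)
from station import arm
to([560,-30,380],1.4)
E
```

```text
orange fin [312.5 267.5] 36 [ 484.7 -225.3] box [[475.0, -216.0], [498.0, -228.0], [494.0, -235.0], [471.0, -223.0]]
green fin [319.6 303.9] 29 [ 393.7 -241.7] box [[387.0, -231.0], [404.0, -249.0], [401.0, -253.0], [384.0, -235.0]]
apron [364.4 268. ] 726 [ 483.1 -357.7] box [[506.0, -290.0], [535.0, -309.0], [460.0, -425.0], [431.0, -405.0]]
handle [254.1 220.2] 154 [606.4 -79.7] box [[611.0, -39.0], [614.0, -122.0], [602.0, -123.0], [599.0, -39.0]]
redmarks [203.  223.2] 12 [587.5  29.1] box [[590.0, 34.0], [590.0, 24.0], [586.0, 24.0], [586.0, 34.0]]
redmarks [195.  215.5] 6 [606.2  48.1] box [[607.0, 51.0], [607.0, 46.0], [605.0, 46.0], [605.0, 50.0]]
redmarks [196.  224.5] 6 [584.7  45.6] box [[586.0, 48.0], [586.0, 43.0], [583.0, 43.0], [584.0, 48.0]]
redmarks [211.  222.5] 4 [588.9  10.3] box [[585.0, 10.0], [585.0, 10.0], [592.0, 10.0], [592.0, 10.0]]
knob [162.9 253.2] 36 [511.2 100.6] box [[516.0, 109.0], [516.0, 92.0], [505.0, 92.0], [505.0, 109.0]]
plateO [319.4 254.7] 520 [ 519.3 -242.9] box [[481.0, -200.0], [571.0, -249.0], [552.0, -282.0], [463.0, -234.0]]
plateG [330.6 293.2] 524 [ 420.2 -270. ] box [[395.0, -218.0], [465.0, -291.0], [439.0, -316.0], [369.0, -243.0]]
roof [375.1 250.9] 1488 [ 525.5 -385.2] box [[533.0, -305.0], [593.0, -344.0], [516.0, -463.0], [456.0, -424.0]]
[ 400.04991372 -252.68760249 1475.78103096]
pos [ 198.1 -592.4  204.9] yaw 0.323 tilt 0.06
shift before turn [ 521.6 -418.8 -174.7] after turn [ 615.7  261.  -175.1] turn [-1.000e-03 -1.000e-03 -1.077e+00]
```

Careful with the scale: shifts go in shares of 62.5 mm and turns go in units of 0.2 rad. That gives: -58 mm is -0.928, 40 mm is 0.64.

```bash
echo '0 0 -0.928 0 0 0 94;0 0 -0.928 0 0 0 94;0 0 -0.928 0 0 0 94;0.64 -0.512 0 0 0 0 94;0.64 -0.512 0 0 0 0 94;0.64 -0.512 0 0 0 0 94;0.64 -0.512 0 0 0 0 94;0.64 -0.512 0 0 0 0 94' | python3 nudge.py && echo '0.64 -0.512 0 0 0 0 94;0.64 -0.512 0 0 0 0 94;0.64 -0.512 0 0 0 0 94;0.64 -0.512 0 0 0 0 94;0.64 -0.512 0 0 0 0 94;0.64 -0.512 0 0 0 0 94;0.64 -0.512 0 0 0 0 94;0.64 -0.512 0 0 0 0 94' | python3 nudge.py && echo '0 0 0 0 0 -0.9 94;0 0 0 0 0 -0.9 94;0 0 0 0 0 -0.9 94;0 0 0 0 0 -0.9 94;0 0 0 0 0 -0.9 94;0 0 0 0 0 -0.9 94;0 0 0 0 0 0 94;0 0 0 0 0 0 94' | python3 nudge.py
python3 - <<'E'
from station import arm
import cv2,numpy as np
s=arm.sense();c=arm.capture("wrist");cv2.imwrite("pics/w1.png",c["frame"][...,::-1]);np.savez("w1.npz",p=s["eef_pos"],r=s["eef_rot"],**c)
print(s["joints"].round(2),s["eef_pos"],c["tool_from_camera"].round(3),c["fov_y"],c["cx"],c["cy"])
E
```

```text
time: 1.1
eef_pos: [337.8, -375.9, 379.3]
eef_rot: [-3.101, -0.505, 0.0]
ft_force: [1.1, -0.1, -0.1]
width: 94.3
grip_force: 0.0
time: 2.1
eef_pos: [560.0, -31.9, 379.3]
eef_rot: [-3.101, -0.504, 0.0]
ft_force: [0.8, -0.8, -1.4]
width: 94.2
grip_force: 0.0
time: 3.1
eef_pos: [559.4, -33.3, 379.3]
eef_rot: [-2.404, -2.022, 0.0]
ft_force: [0.2, -0.4, -0.1]
width: 94.3
grip_force: 0.0
[ 0.53  0.24 -0.65  1.51  0.15  1.44 -0.29] [559.39021496 -33.33065088 379.30349501] [[-1.00000e-03 -9.73000e-01 -2.33000e-01  6.82590e+01]
 [ 1.00000e+00 -1.00000e-03 -0.00000e+00 -7.18000e-01]
 [ 0.00000e+00 -2.33000e-01  9.73000e-01 -1.78903e+02]
 [ 0.00000e+00  0.00000e+00  0.00000e+00  1.00000e+00]] 59.45813709698311 315.8637282578066 236.16341745215144
```

View pics/w1.png

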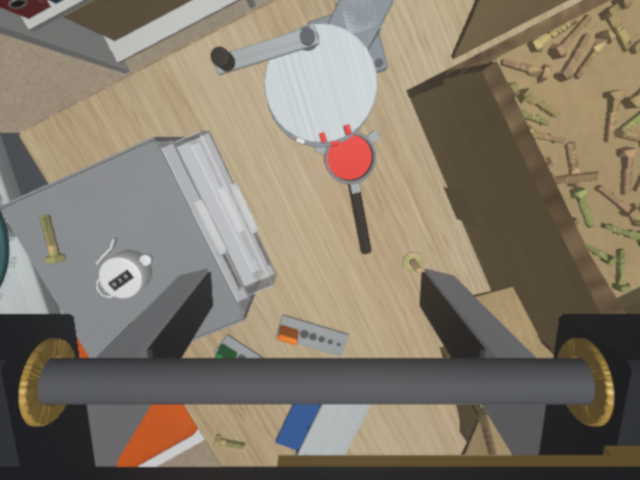

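The wrist view shows the head's lid at (321,83), pivot (309,38), knob (222,58), cup centre (350,157), handle end (366,250). Triangulating with the top view.

```bash
cat > m1.py <<'E'
from h import *
t=load("top0.npz");w=load("w1.npz");P=(w["p"],w["r"])
def circ(c,m,z,pose=None):
    _,k=rect(m);k=cv2.convexHull(k);(ce,ax,an)=cv2.fitEllipse(k)
    return ce,ax,onz(c,*ce,z,pose).round(1)
lid=lambda h,s,v:(v>170)&(s<40)
a=circ(t,cents(blob(t,lid,(155,200,205,248)),1)[0][2],200);b=circ(w,cents(blob(w,lid,(262,18,380,148)),1)[0][2],200,P)
print("lid",a,b,"tri",tri([ray(t,*a[0]),ray(w,*b[0],P)]).round(1))
dark=lambda h,s,v:(v<110)
for nm,rt,rw,z in(("pivot",(157,218,169,230),(300,26,320,48),210),("knob",(155,247,172,262),(208,44,240,74),219)):
    x=cents(blob(t,dark,rt),1)[0];y=cents(blob(w,dark,rw),1)[0]
    print(nm,x[0],x[1],y[0],y[1],tri([ray(t,*x[0]),ray(w,*y[0],P)]).round(1),onz(t,*x[0],z).round(1),onz(w,*y[0],z,P).round(1))
for ce,st,m in cents(blob(w,red,(300,115,380,190)),5):print("red w",ce,st,onz(w,*ce,14,P).round(1),onz(w,*ce,205,P).round(1))
for ce,st,m in cents(blob(t,red,(180,205,245,240)),5):print("red t",ce,st,onz(t,*ce,14).round(1),onz(t,*ce,205).round(1))
# handle end
for c,roi,pp in((t,(235,205,280,235),None),(w,(345,190,385,265),P)):
    m=cents(blob(c,blk,roi),1)[0][2];v,u=np.nonzero(m)
    Q=np.array([onz(c,a,b,44,pp)[:2] for a,b in zip(u,v)]);mm,d=line(Q);d*=np.sign(d[1]);s=(Q-mm)@d
    print("handle",mm.round(1),d.round(3),s.min().round(1),s.max().round(1),"axis",(mm+d*(s.min()+125)).round(1),"w",np.ptp((Q-mm)@[-d[1],d[0]]).round(1))
E
python3 m1.py
```

```text
lid ((174.2666778564453, 223.72927856445312), (47.694549560546875, 62.67239761352539), array([579. ,  81.2, 200. ])) ((321.6715087890625, 80.83786010742188), (112.13575744628906, 130.43943786621094), array([582.3,  75.5, 200. ])) tri [579.4  75.6 214.4]
pivot [162.  224.5] [160, 223, 5, 4, 16] [308.   43.2] [305, 42, 7, 3, 12] [575.4 101.8 221.3] [576.3 106.  210. ] [576.3 103.  210. ]
knob [163.1 253.4] [159, 251, 9, 6, 46] [222.6  58.8] [211, 47, 24, 25, 420] [510.7 101.3 217.4] [510.7 100.2 219. ] [510.8 101.6 219. ]
red w [349.6 157.7] [329, 136, 42, 43, 1397] [ 6.079e+02 -3.000e-01  1.400e+01] [594.8  11.7 205. ]
red w [347.1 129.4] [345, 126, 5, 8, 30] [610.2  34.8  14. ] [596.2  34.5 205. ]
red w [322.5 137.2] [321, 134, 4, 8, 24] [578.2  30.7  14. ] [575.5  31.9 205. ]
red t [220.4 220.3] [211, 211, 20, 19, 298] [612.   10.8  14. ] [584.3 -23.6 205. ]
red t [203.  223.2] [201, 222, 5, 3, 12] [605.2  55.7  14. ] [578.4  15.4 205. ]
red t [195.  215.5] [194, 215, 3, 2, 6] [625.6  76.5  14. ] [596.1  33.5 205. ]
red t [196.  224.5] [195, 224, 3, 2, 6] [602.1  73.8  14. ] [575.7  31.1 205. ]
red t [227.  231.7] [226, 231, 3, 2, 3] [582.1  -6.2  14. ] [558.3 -38.4 205. ]
handle [606.4 -79.8] [-0.034  0.999] -42.7 40.9 axis [603.6   2.4] w 12.5
handle [606.4 -86.2] [-0.078  0.997] -31.7 42.9 axis [599.1   6.9] w 11.7
```

Converted, 30 mm is 0.48, 50 mm is 0.8.

```bash
echo '0.8 0.128 0.48 0 0 0 94;0.8 0.128 0.48 0 0 0 94;0 0 0 0 0 0 94;0 0 0 0 0 0 94' | python3 nudge.py
python3 - <<'E'
from station import arm
import cv2,numpy as np
s=arm.sense();c=arm.capture("wrist");cv2.imwrite("pics/w2.png",c["frame"][...,::-1]);np.savez("w2.npz",p=s["eef_pos"],r=s["eef_rot"],**c)
print(s["eef_pos"])
f=c["frame"][0:400,160:480,::-1];cv2.imwrite("pics/w2c.png",cv2.resize(f,None,fx=1.5,fy=1.5,interpolation=cv2.INTER_CUBIC))
E
```

```text
time: 3.65
eef_pos: [592.0, 62.3, 319.6]
eef_rot: [2.402, 2.025, -0.0]
ft_force: [1.2, -0.7, -0.1]
width: 93.8
grip_force: 0.0
[592.04126092  62.34442927 319.58930255]
```

View pics/w2c.png

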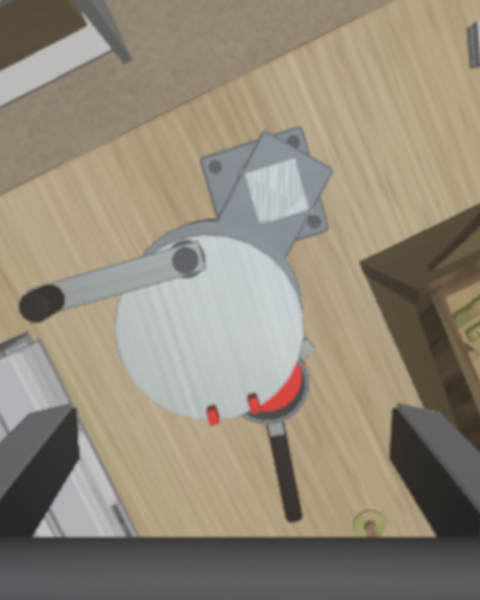

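The crop shows the lid circle centre at (210,327), pivot (186,259), fork tips (213,414)/(254,403), and handle from (277,432) to (294,521). I combine these with w1 and top.

```bash
cat > m2.py <<'E'
from h import *
t=load("top0.npz");w=load("w1.npz");P=(w["p"],w["r"]);x=load("w2.npz");X=(x["p"],x["r"])
q=lambda u,v:(160+u/1.5,v/1.5)
print("lid z200",onz(x,*q(209.5,327),200,X).round(1), onz(t,140+222/5.714,185+220/5.714,200).round(1))
lid=lambda h,s,v:(v>150)&(s<40)
m=cents(cv2.morphologyEx(blob(x,lid,(225,150,372,290)),cv2.MORPH_OPEN,np.ones((9,9))),1)[0][2]
k=rect(m)[1];print("fit",cv2.fitEllipse(cv2.convexHull(k)),cv2.minEnclosingCircle(k))
print("pivot z212",onz(x,*q(186,259),209,X).round(1),onz(t,162.75,224.9,209).round(1))
for nm,f,roi in(("knob",blk,(165,185,205,220)),):
    y=cents(blob(x,f,roi),1)[0];print(nm,y[0],y[1],onz(x,*y[0],219,X).round(1))
for ce,st,m in cents(blob(x,red,(280,250,350,300)),4):print("red",ce,st,onz(x,*ce,205,X).round(1))
Q=[]
for c,roi,pp in((t,(240,205,280,235),None),(w,(345,192,385,265),P),(x,(335,286,370,352),X)):
    for z in(44,36):
        m=cents(blob(c,lambda h,s,v:(v<75),roi),1)[0][2]; B,_=rect(m);B=B[np.argsort(B@([1,0] if c is t else [0,1]))]
        a=onz(c,*B[:2].mean(0),z,pp);b=onz(c,*B[2:].mean(0),z,pp);d=(a-b)/np.linalg.norm(a-b)
        print("handle",z,"tip",b.round(1),"len",np.linalg.norm(a-b).round(1),"ang",np.arctan2(-d[1],-d[0]).round(3),"axis",(b+125*d).round(1))
E
python3 m2.py
```

```text
lid z200 [581.5  74.6 200. ] [579.3  70.9 200. ]
fit ((296.40521240234375, 212.95016479492188), (128.3148193359375, 143.75067138671875), 110.87590026855469) ((295.5, 208.5), 75.67374420166016)
pivot z212 [577.2 109.1 209. ] [575.5 104.6 209. ]
knob [187.4 201.7] [174, 191, 28, 23, 467] [510.6 101.8 219. ]
red [339.3 268.3] [326, 258, 24, 18, 181] [603.7  33.8 205. ]
red [301.6 277.5] [299, 273, 6, 10, 48] [575.3  31.5 205. ]
handle 44 tip [ 607.8 -122.5   44. ] len 78.7 ang -1.538 axis [603.7   2.4  44. ]
handle 36 tip [ 609.  -121.8   36. ] len 79.1 ang -1.538 axis [604.8   3.2  36. ]
handle 44 tip [ 608.3 -118.4   44. ] len 76.5 ang -1.536 axis [603.9   6.5  44. ]
handle 36 tip [ 608.8 -120.8   36. ] len 77.7 ang -1.536 axis [604.4   4.1  36. ]
handle 44 tip [ 608.7 -117.8   44. ] len 71.2 ang -1.539 axis [604.7   7.1  44. ]
handle 36 tip [ 608.8 -122.2   36. ] len 72.4 ang -1.539 axis [604.8   2.8  36. ]
```

```bash
cat > m3.py <<'E'
from h import *
from scipy.optimize import least_squares
t=load("top0.npz");w=load("w1.npz");P=(w["p"],w["r"]);x=load("w2.npz");X=(x["p"],x["r"])
def rc(Q,r0,c0,loss=2.):
    f=lambda p:np.hypot(Q[:,0]-p[0],Q[:,1]-p[1])-p[2]
    s=least_squares(f,[*c0,r0],loss="cauchy",f_scale=1.);return s.x.round(1),(abs(f(s.x))<2).sum(),len(Q)
def edges(c,pp,z,c0,rlo,rhi):
    g=cv2.GaussianBlur(cv2.cvtColor(c["frame"],cv2.COLOR_RGB2GRAY),(3,3),0);e=cv2.Canny(g,40,110);v,u=np.nonzero(e)
    Q=np.array([onz(c,a,b,z,pp)[:2] for a,b in zip(u,v)]);r=np.hypot(*(Q-c0).T);return Q[(r>rlo)&(r<rhi)]
c0=np.array([580.5,70])
for nm,c,pp in(("top",t,None),("w1",w,P),("w2",x,X)):
    for z in (200,):
        Q=edges(c,pp,z,c0,38,58);print(nm,"lid",z,[rc(Q,r,c0) for r in(45,50)])
    Q=edges(c,pp,211,np.array([576,104]),3,13);print(nm,"pivot",rc(Q,7,(576,104)))
    Q=edges(c,pp,70,np.array([604.5,3.5]),22,36);print(nm,"cup rim",rc(Q,30,(604.5,3.5)))
print(onz(t,211,222.5,122),onz(t,203,223.2,140),onz(t,140+345/5.714,185+292/5.714,140),onz(t,140+362/5.714,185+222/5.714,140))
E
python3 m3.py
```

```text
top lid 200 [(array([581.2,  72.1,  45.4]), np.int64(119), 262), (array([581.2,  72.1,  45.4]), np.int64(119), 262)]
top pivot (array([576.2, 105. ,   7.1]), np.int64(22), 27)
top cup rim (array([603.7,   1.5,  29.5]), np.int64(65), 118)
w1 lid 200 [(array([581. ,  72.9,  45.2]), np.int64(379), 778), (array([581. ,  72.9,  45.2]), np.int64(379), 778)]
w1 pivot (array([577.3, 106.4,   8.1]), np.int64(100), 137)
w1 cup rim (array([602.5,   4.3,  28.7]), np.int64(164), 316)
w2 lid 200 [(array([581.1,  72.9,  45.1]), np.int64(405), 792), (array([581.1,  72.9,  45.1]), np.int64(405), 792)]
w2 pivot (array([578.1, 108.2,   7.5]), np.int64(90), 127)
w2 cup rim (array([603.5,   5.9,  29. ]), np.int64(93), 171)
[591.39473429  13.82120189 122.        ] [587.51192824  29.13785324 140.        ] [557.02031684  35.14273881 140.        ] [585.94801617  28.29666577 140.        ]
```

```bash
python3 - <<'E'
from h import *
t=load("top0.npz");d=t["depth"]
for u,v in[(195,185),(200,170),(220,178),(215,160),(250,165),(245,150),(255,175),(280,160),(275,145),(305,150),(300,172),(320,178),(350,200),(400,205),(455,195)]:
    o,r=ray(t,u,v);print(u,v,(o+r*d[v,u]).round(0))
# points with x<700, z>60, -260<y<60
v,u=np.nonzero(d>0);o=-t["R"].T@t["t"];k=K(t)
D=np.c_[(u-t["cx"])/k,(v-t["cy"])/k,np.ones(len(u))]@t["R"];W=o+D*d[v,u][:,None]
for y in range(-560,80,40):
    s=W[(abs(W[:,1]-y)<10)&(W[:,2]>60)&(W[:,0]>610)];
    if len(s):
        i=s[:,0].argmin();print(y,s[i].round(0), s[s[:,0]<s[i,0]+60][:,2].max().round(0))
from station import arm
to([523.6,-15.4,45],1.604);to([607.3,-101.4,100],1.604)
E
```

```text
195 185 [690.  61.  87.]
200 170 [685.   9. 270.]
220 178 [711.   2.  69.]
215 160 [687. -38. 346.]
250 165 [732. -78. 111.]
245 150 [714. -95. 319.]
255 175 [730. -79.  13.]
280 160 [ 755. -148.   64.]
275 145 [ 737. -153.  271.]
305 150 [ 764. -213.  122.]
300 172 [ 713. -200.  111.]
320 178 [ 695. -248.  122.]
350 200 [ 662. -325.   -1.]
400 205 [ 599. -417.  280.]
455 195 [ 618. -532.  287.]
-560 [ 778. -570.  105.] 112.0
-520 [ 610. -518.  292.] 292.0
-480 [ 610. -477.  275.] 280.0
-440 [ 610. -432.  266.] 271.0
-400 [ 611. -398.  265.] 265.0
-360 [ 610. -361.  261.] 261.0
-320 [ 610. -323.  263.] 263.0
-280 [ 698. -272.  140.] 157.0
-240 [ 692. -231.  112.] 354.0
-200 [ 689. -194.   98.] 355.0
-160 [ 722. -152.  354.] 354.0
-120 [ 712. -112.  345.] 357.0
-80 [700. -72. 347.] 356.0
-40 [610. -39.  62.] 62.0
0 [628. -10.  66.] 354.0
40 [610.  38. 195.] 352.0
pos [592.1  61.7 319.9] yaw 1.401 tilt 0.04
shift before turn [-87.6 -54.7 274.9] after turn [-74.8 -71.1 274.9] turn [ 0.001  0.    -0.203]
pos [592.1  61.7 319.9] yaw 1.401 tilt 0.04
shift before turn [-158.2   42.4  220. ] after turn [-163.6    9.7  219.9] turn [ 0.001  0.    -0.203]
```

Converted, -55 mm is -0.88, -54 mm is -0.864, -0.103 rad is -0.515.

```bash
echo '0 0 0 0 0 -0.5 94;0 0 0 0 0 -0.515 94;-0.88 -0.096 0 0 0 0 94;-0.864 -0.096 0 0 0 0 94;-0.864 -0.088 0 0 0 0 94;0 0 0 0 0 0 94' | python3 nudge.py && echo '0 0 0.96 0 0 0 94;0 0 0.96 0 0 0 94;0 0 0.96 0 0 0 94;0 0 0.96 0 0 0 60;0 0 0 0 0 0 60;0 0 0 0 0 0 60;0 0 0 0 0 0 60' | python3 nudge.py; python3 -c "
from h import *;to([608,-101.4,17],1.604)"
```

```text
time: 4.45
eef_pos: [579.5, -106.9, 319.9]
eef_rot: [2.192, 2.249, -0.002]
ft_force: [0.4, 1.4, -0.8]
width: 94.1
grip_force: 0.0
time: 5.32
eef_pos: [581.6, -101.1, 82.2]
eef_rot: [2.18, 2.257, 0.003]
ft_force: [-1.1, 0.3, 0.3]
width: 60.5
grip_force: 0.0
pos [ 581.6 -101.1   82.2] yaw 1.605 tilt 0.21
shift before turn [-1.2 26.1 65.3] after turn [-1.2 26.3 65.2] turn [0.004 0.001 0.001]
```

Converted, 35 mm is 0.56, 30 mm is 0.48.

```bash
echo '-0.016 0.4224 0 0 0 0 60;0 0 0.48 0 0 0 60;0 0 0.56 0 0 0 60;0 0 0 0 0 0 60;0 0 0 0 0 0 5;0 0 0 0 0 0 5;0 0 0 0 0 0 5;0 0 0 0 0 0 5' | python3 nudge.py 45 && echo '0 0 0 0 0 0 5;0 0 0 0 0 0 5' | python3 nudge.py; python3 -c "
from h import *;to([608,-101.4,17],1.604)"
```

```text
time: 6.32
eef_pos: [606.7, -101.0, 14.9]
eef_rot: [2.182, 2.26, 0.0]
ft_force: [-0.1, 0.5, 0.5]
width: 23.2
grip_force: 0.0
time: 6.58
eef_pos: [606.6, -101.0, 14.5]
eef_rot: [-2.182, -2.26, 0.0]
ft_force: [0.1, -0.3, 1.1]
width: 13.7
grip_force: 44.9
pos [ 606.6 -101.    14.5] yaw 1.606 tilt 0.0
shift before turn [-0.5  1.4 -2.5] after turn [-0.5  1.4 -2.5] turn [-0.     0.     0.002]
```

```bash
echo '0 0 -0.08 0 0 0 5;0 0 -0.144 0 0 0 5;0 0 -0.096 0 0 0 5;0 0 0 0 0 0 5;0 0 0 0 0 0 5' | python3 nudge.py 60
python3 - <<'E'
from station import arm
from h import *
from m3 import edges,rc
s=arm.sense();c=arm.capture("wrist");f=c["frame"];cv2.imwrite("pics/w3.png",f[:,:,::-1]);np.savez("w3.npz",p=s["eef_pos"],r=s["eef_rot"],**c)
X=(s["eef_pos"],s["eef_rot"]);print(X)
z=70+s["eef_pos"][2]-14.5
for r in(26,30):
    Q=edges(c,X,z,np.array([604.5,3.5]),22,38);print("rim",z,rc(Q,r,(604,3.5)))
to([523.8,-14.8,34],0.99)
E
```

```text
time: 7.2
eef_pos: [606.4, -101.0, 34.3]
eef_rot: [-2.182, -2.26, 0.0]
ft_force: [0.1, 0.7, -0.9]
width: 13.6
grip_force: 59.9
top lid 200 [(array([581.2,  72.1,  45.4]), np.int64(119), 262), (array([581.2,  72.1,  45.4]), np.int64(119), 262)]
top pivot (array([576.2, 105. ,   7.1]), np.int64(22), 27)
top cup rim (array([603.7,   1.5,  29.5]), np.int64(65), 118)
w1 lid 200 [(array([581. ,  72.9,  45.2]), np.int64(379), 778), (array([581. ,  72.9,  45.2]), np.int64(379), 778)]
w1 pivot (array([577.3, 106.4,   8.1]), np.int64(100), 137)
w1 cup rim (array([602.5,   4.3,  28.7]), np.int64(164), 316)
w2 lid 200 [(array([581.1,  72.9,  45.1]), np.int64(405), 792), (array([581.1,  72.9,  45.1]), np.int64(405), 792)]
w2 pivot (array([578.1, 108.2,   7.5]), np.int64(90), 127)
w2 cup rim (array([603.5,   5.9,  29. ]), np.int64(93), 171)
[591.39473429  13.82120189 122.        ] [587.51192824  29.13785324 140.        ] [557.02031684  35.14273881 140.        ] [585.94801617  28.29666577 140.        ]
(array([ 606.42688886, -100.97250182,   34.32197554]), array([-2.18220473e+00, -2.25976231e+00,  2.70464863e-04]))
rim 89.8219755387911 (array([603.2,  -1.5,  25.9]), np.int64(726), 1284)
rim 89.8219755387911 (array([603.2,  -1.5,  25.9]), np.int64(726), 1284)
pos [ 606.4 -100.9   34.2] yaw 1.606 tilt 0.02
shift before turn [ 89.  -79.5   0.3] after turn [  26.7 -116.3    0.2] turn [-0.     0.     0.616]
```

View pics/w3.png

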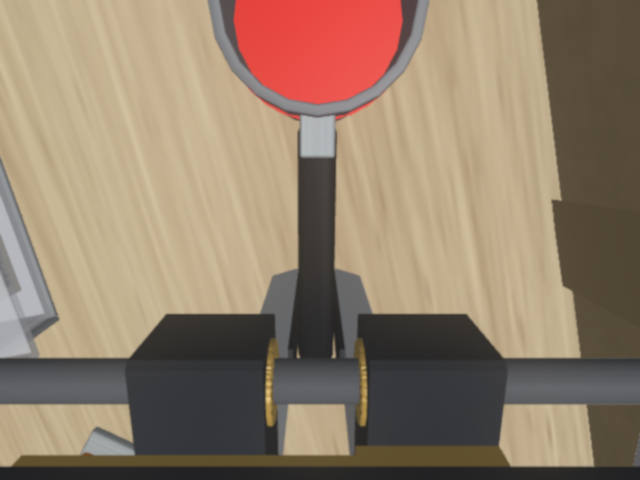

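The rim's near outer edge is at (318,115), the lug end at (318,157), and the handle is centred at u≈318. The distance to the axis follows from these.

```bash
python3 - <<'E'
from h import *
c=load("w3.npz");X=(c["p"],c["r"]);R=cv2.Rodrigues(c["r"])[0];b=c["p"][2]-14.5
def tl(u,v,z): return (R.T@(onz(c,u,v,b+z,X)-c["p"])).round(1)
print("rim near outer",tl(318,116,70),"inner",tl(318,104,70),"left",tl(209,3,70),"right",tl(428,3,70),"lug end",tl(318,157,62),"lug bottom",tl(318,157,56))
E
```

```text
rim near outer [ 73.8   0.1 -55.5] inner [ 77.    0.1 -55.5] left [102.8 -29.  -55.5] right [102.7  29.4 -55.5] lug end [ 62.    0.1 -47.5] lug bottom [ 61.7   0.2 -41.5]
```

```bash
python3 - <<'E'
from h import *
t=load("top0.npz");d=t["depth"];v,u=np.nonzero(d>0);o=-t["R"].T@t["t"];k=K(t)
D=np.c_[(u-t["cx"])/k,(v-t["cy"])/k,np.ones(len(u))]@t["R"];W=o+D*d[v,u][:,None]
for y in range(-170,121,15):
    s=W[(abs(W[:,1]-y)<4)&(W[:,0]>250)&(W[:,0]<520)]
    f=lambda lo,hi:(s[(s[:,2]>lo)&(s[:,2]<hi)][:,0].max().round(0) if ((s[:,2]>lo)&(s[:,2]<hi)).any() else None)
    print(y,"top x<",f(140,185),"drawer x<",f(60,130), "zmax",s[:,2].max().round(0))
E
```

```text
-170 top x< 338.0 drawer x< 341.0 zmax 164.0
-155 top x< 405.0 drawer x< 405.0 zmax 166.0
-140 top x< 465.0 drawer x< 465.0 zmax 166.0
-125 top x< 462.0 drawer x< 492.0 zmax 168.0
-110 top x< 460.0 drawer x< 487.0 zmax 164.0
-95 top x< 456.0 drawer x< 485.0 zmax 166.0
-80 top x< 454.0 drawer x< 480.0 zmax 194.0
-65 top x< 459.0 drawer x< 485.0 zmax 192.0
-50 top x< 455.0 drawer x< 484.0 zmax 190.0
-35 top x< 453.0 drawer x< 481.0 zmax 182.0
-20 top x< 448.0 drawer x< 477.0 zmax 172.0
-5 top x< 436.0 drawer x< 474.0 zmax 172.0
10 top x< 432.0 drawer x< 460.0 zmax 165.0
25 top x< 430.0 drawer x< 456.0 zmax 165.0
40 top x< 426.0 drawer x< 453.0 zmax 165.0
55 top x< 422.0 drawer x< 451.0 zmax 162.0
70 top x< None drawer x< None zmax 8.0
85 top x< None drawer x< None zmax 9.0
100 top x< None drawer x< None zmax 235.0
115 top x< None drawer x< None zmax 10.0
```

Careful with the scale: shifts go in shares of 62.5 mm and turns go in units of 0.2 rad. That gives: -8 mm is -0.128, 8 mm is 0.128.

```bash
echo '0 0 0.128 0 0 0 5;0 0 0.128 0 0 0 5;0 0 0.056 0 0 0 5;0 0 0 0 0 0 30;0 0 0 0 0 0 30;0.112 0 -0.128 0 0 0 30;0 0 0 0 0 0 30;0 0 0 0 0 0 5' | python3 nudge.py && echo '0 0 0 0 0 0 5;0 0 0 0 0 0 5;0 0 0 0 0 0 5' | python3 nudge.py 60; python3 - <<'E'
from h import *
from station import arm
s=arm.sense();c=arm.capture("wrist");np.savez("w4.npz",p=s["eef_pos"],r=s["eef_rot"],**c);cv2.imwrite("pics/w4.png",c["frame"][:,:,::-1])
for u in(310,318,326): print(c["frame"][80:180:3,u].mean(1).astype(int))
E
```

```text
time: 8.25
eef_pos: [606.4, -93.9, 23.2]
eef_rot: [2.182, 2.26, 0.0]
ft_force: [-0.6, 0.4, -0.0]
width: 23.0
grip_force: 0.0
time: 8.62
eef_pos: [606.3, -94.0, 22.9]
eef_rot: [-2.182, -2.26, 0.0]
ft_force: [0.8, -0.7, -0.0]
width: 13.1
grip_force: 60.0
[129 128 129 129 129 130 129 130 130 130 130 130 130 130 130 131 121 145
 142 132 165 180 180 179 179 179 178 178 178 178 177 177 128  62]
[129 129 130 130 130 130 130 130 130 131 131 132 131 131 131 131 127 143
 144 137 144 179 179 179 178 178 178 178 178 178 178 177 128  67]
[130 131 131 130 131 131 131 131 132 132 132 132 132 132 132 132 126 146
 142 130 174 181 180 180 180 180 181 180 181 181 181 180 129  68]
```

Converted, -16 mm is -0.256, 21 mm is 0.336, 0.103 rad is 0.515.

```bash
echo '0 0 -0.256 0 0 0 5;0 0 -0.256 0 0 0 5;0 0 0 0 0 0.515 5;0 0 0 0 0 0.515 5;0.336 -0.288 0 0 0 0 5;0.336 -0.288 0 0 0 0 5;0.336 -0.2752 0 0 0 0 5;0 0 0 0 0 0 5' | python3 nudge.py 60; python3 - <<'E'
from h import *
c=load("w4.npz");X=(c["p"],c["r"]);R=cv2.Rodrigues(c["r"])[0]
def tl(u,v,z): return (R.T@(onz(c,u,v,z,X)-c["p"])).round(1)
print(tl(318,138,70),tl(318,176,62))
to([581.1-96.9*np.cos(1.4),72.5-96.9*np.sin(1.4),54.9],1.4)
from station import arm
x=arm.capture("scene");np.savez("s1.npz",**x);cv2.imwrite("pics/s1.png",cv2.resize(x["frame"][200:400,160:420,::-1],None,fx=3,fy=3))
E
```

```text
time: 9.68
eef_pos: [564.3, -20.9, 56.3]
eef_rot: [2.4, 2.027, 0.001]
ft_force: [-0.3, 0.4, -1.3]
width: 13.7
grip_force: 60.0
[ 67.7   0.1 -47.1] [ 55.4   0.2 -39.1]
pos [564.3 -20.9  56.3] yaw 1.403 tilt 0.05
shift before turn [-2.   0.7  1.4] after turn [-2.   0.7  1.4] turn [ 0.001 -0.     0.003]
```

View pics/s1.png

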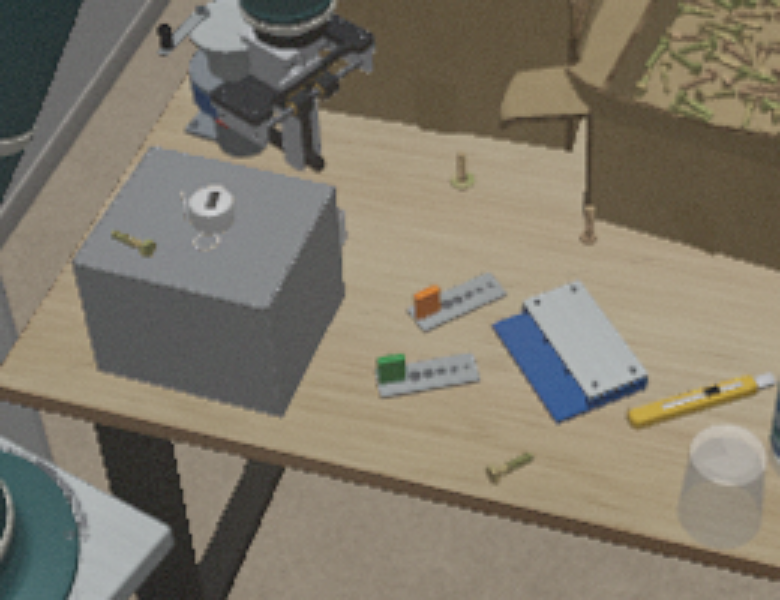

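The view shows the cup under the collar, clear of the drawer box.

Converted, -2.6 mm is -0.0416, 0.9 mm is 0.0144.

```bash
echo '-0.0416 0.0144 0 0 0 0 5;0 0 0 0 0 0 5;0 0 -0.08 0 0 0 5;0 0 -0.072 0 0 0 5;0 0 0 0 0 0 5' | python3 nudge.py 60; python3 - <<'E'
from h import *
to([581.1-97.5*np.cos(.99),72.5-97.5*np.sin(.99),66],.99)
for y in (1.3,1.2,1.1,.99): print(y,(581.1-97.5*np.cos(y)).round(1),(72.5-97.5*np.sin(y)).round(1))
E
```

```text
time: 10.35
eef_pos: [565.3, -25.5, 64.9]
eef_rot: [2.403, 2.023, 0.001]
ft_force: [-0.8, -0.4, -1.8]
width: 13.0
grip_force: 60.0
pos [565.3 -25.5  64.9] yaw 1.4 tilt 0.04
shift before turn [  9.8 -40.   -1.1] after turn [ -6.9 -40.6  -1.1] turn [ 0.001 -0.     0.41 ]
1.3 555.0 -21.4
1.2 545.8 -18.4
1.1 536.9 -14.4
0.99 527.6 -9.0
```

```bash
echo '0.0272 -0.0176 0 0 0 0 5;0.0144 -0.2128 0 0 0 0.685 5;0.0144 -0.2128 0 0 0 0.685 5;0.0144 -0.2128 0 0 0 0.685 5;0 0 0 0 0 0 5;0 0 0 0 0 0 5' | python3 nudge.py 60; python3 - <<'E'
from h import *
to([581.1-97.5*np.cos(.99),72.5-97.5*np.sin(.99),66],.99)
E
```

```text
time: 11.1
eef_pos: [527.7, -9.2, 64.5]
eef_rot: [2.763, 1.495, 0.0]
ft_force: [0.4, 0.8, -2.4]
width: 13.2
grip_force: 60.0
pos [527.7  -9.2  64.5] yaw 0.992 tilt 0.01
shift before turn [ 0.1 -0.2 -1.5] after turn [ 0.1 -0.2 -1.5] turn [ 0.    -0.     0.002]
```

Converted, -5 mm is -0.08, -4 mm is -0.064.

```bash
echo '0 0 -0.08 0 0 0 5;0 0 -0.064 0 0 0 5;0 0 0 0 0 0 5' | python3 nudge.py 60; echo '0 0 -0.08 0 0 0 5;0 0 -0.064 0 0 0 5;0 0 0 0 0 0 5' | python3 nudge.py 60;echo '0 0 -0.064 0 0 0 5;0 0 0 0 0 0 5' | python3 nudge.py 60
```

```text
time: 11.48
eef_pos: [527.6, -9.2, 73.8]
eef_rot: [2.765, 1.491, 0.001]
ft_force: [-0.2, -0.1, -2.1]
width: 13.7
grip_force: 60.0
time: 11.85
eef_pos: [527.5, -9.1, 82.8]
eef_rot: [2.765, 1.491, 0.001]
ft_force: [-0.4, 0.2, -2.4]
width: 13.6
grip_force: 60.0
time: 12.1
eef_pos: [527.4, -9.0, 86.7]
eef_rot: [2.765, 1.491, 0.0]
ft_force: [-0.6, -0.4, -1.7]
width: 13.3
grip_force: 60.0
```

Converted, 13.6 mm is 0.2176, 0.95 mm is 0.0152, -0.14 rad is -0.7.

```bash
echo '0.0152 0.2176 0 0 0 -0.7 5;0.0152 0.2176 0 0 0 -0.7 5;0 0 0 0 0 0 5' | python3 nudge.py 60; echo '0.0152 0.2176 0 0 0 -0.7 5;0.0152 0.2176 0 0 0 -0.7 5;0.0152 0.2176 0 0 0 -0.7 5;0 0 0 0 0 0 5;0 0 0 0 0 0 5' | python3 nudge.py 60; python3 - <<'E'
from h import *
y=-1.452+np.pi
to([581.1-97.5*np.cos(y),72.5-97.5*np.sin(y),80],y)
E
```

```text
time: 12.48
eef_pos: [552.1, -21.0, 86.1]
eef_rot: [-2.531, -1.86, -0.0]
ft_force: [-0.5, -0.2, -1.6]
width: 13.2
grip_force: 60.0
time: 13.1
eef_pos: [591.6, -24.2, 86.3]
eef_rot: [-2.092, -2.344, 0.0]
ft_force: [0.9, 1.9, -2.8]
width: 13.5
grip_force: 60.0
pos [591.6 -24.2  86.3] yaw 1.684 tilt 0.02
shift before turn [-0.2  1.   6.3] after turn [-0.2  1.   6.3] turn [-0.    -0.    -0.005]
```

```bash
echo '0 0.008 0.048 0 0 0 5;0 0.0048 0.032 0 0 0 5;0 0 0 0 0 0 5' | python3 nudge.py 60; echo '0 0 0.024 0 0 0 5;0 0 0 0 0 0 5' | python3 nudge.py 60; python3 - <<'E'
from h import *
y=-1.452+np.pi
to([581.1-97.5*np.cos(y),72.5-97.5*np.sin(y),80],y)
E
```

```text
time: 13.48
eef_pos: [592.9, -24.3, 81.3]
eef_rot: [-2.087, -2.348, 0.0]
ft_force: [1.3, 0.5, -2.0]
width: 13.7
grip_force: 60.0
time: 13.72
eef_pos: [593.2, -24.3, 79.9]
eef_rot: [-2.087, -2.348, -0.0]
ft_force: [-0.9, -0.3, -0.4]
width: 13.1
grip_force: 60.0
pos [593.2 -24.3  79.9] yaw 1.689 tilt 0.01
shift before turn [ 0.  -0.5 -0.1] after turn [ 0.  -0.5 -0.1] turn [ 0.    -0.    -0.001]
```

```bash
echo '0 0 0 0 0 0 40;0 0 0 0 0 0 40;0 0 0 0 0 0 40;-0.32 0 0 0 0 0 40;-0.48 0 0 0 0 0 40;-0.48 0 0 0 0 0 40;-0.32 0 -0.64 0 0 0 60;0 0 -0.96 0 0 0 60' | python3 nudge.py; echo '0 0 -0.96 0 0 0 60;0 0 -0.96 0 0 0 60;0 0 0 0 0 0 60;0 0 0 0 0 0 60' | python3 nudge.py; python3 - <<'E'
from h import *
from station import arm
s=arm.sense();c=arm.capture("wrist");np.savez("w5.npz",p=s["eef_pos"],r=s["eef_rot"],**c)
x=arm.capture("top");np.savez("t2.npz",**x);y=arm.capture("scene");np.savez("s2.npz",**y)
A=cv2.resize(c["frame"][:340],None,fx=.75,fy=.75);B=cv2.resize(x["frame"][190:270,140:300],None,fx=3,fy=3)
C=np.zeros((495,480,3),np.uint8);C[:255]=A;C[255:495]=B;cv2.imwrite("pics/c5.png",C[...,::-1])
for nm,c2,pp,roi in(("top",x,None,(200,200,290,250)),):
  for ce,st,m in cents(blob(c2,lambda h,s,v:v<75,roi),3):print(ce,st,onz(c2,*ce,93).round(1))
E
```

```text
time: 14.72
eef_pos: [603.8, -127.2, 179.7]
eef_rot: [-2.089, -2.343, 0.003]
ft_force: [0.4, -0.6, 0.8]
width: 56.6
grip_force: 0.0
time: 15.22
eef_pos: [604.5, -124.9, 299.3]
eef_rot: [-2.088, -2.347, 0.001]
ft_force: [-0.2, -0.5, -0.7]
width: 60.2
grip_force: 0.0
[271.2 226.2] [267, 200, 10, 50, 278] [ 583.9 -127.3   93. ]
[200.  234.3] [200, 225, 2, 19, 20] [567.   46.2  93. ]
[200. 247.] [200, 245, 1, 5, 5] [535.9  46.   93. ]
```

View pics/c5.png

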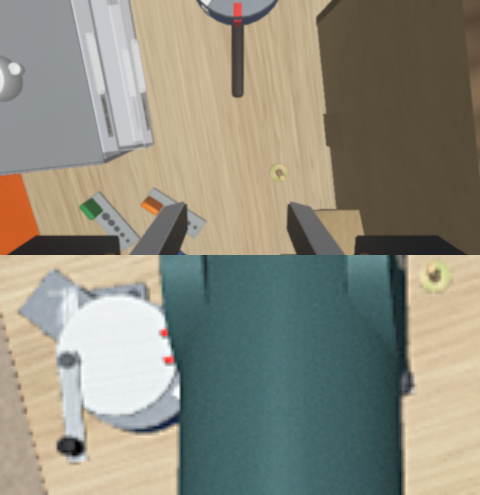

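The handle hangs directly under the red mark. Now the plates: I draw back, turn to yaw −0.55 and look.

Converted, -51 mm is -0.816, 15 mm is 0.24, 0.18 rad is 0.9.

```bash
echo '0 -0.816 0 0 0 0.75 60;0.112 -0.816 0 0 0 0.75 60;0.24 -0.8 0 0 0 0.75 60;0.352 -0.752 0 0 0 0.75 60;0 0 0 0 0 0.9 60;0 0 0 0 0 0.9 60;0 0 0 0 0 0.9 60;0 0 0 0 0 0.9 60' | python3 nudge.py; echo '0 0 0 0 0 0.9 60;0 0 0 0 0 0.9 60;0 0 0 0 0 0.9 60;0 0 0 0 0 0.9 60;0 0 0 0 0 0.9 60;0 0 0 0 0 0 60;0 0 0 0 0 0 60' | python3 nudge.py; python3 - <<'E'
from h import *
from station import arm
s=arm.sense();print(s["joints"].round(2))
to([400,-150,300],-.55)
c=arm.capture("wrist");np.savez("w6.npz",p=s["eef_pos"],r=s["eef_rot"],**c)
x=arm.capture("top");np.savez("t3.npz",**x);y=arm.capture("scene");np.savez("s3.npz",**y)
cv2.imwrite("pics/w6.png",c["frame"][...,::-1])
E
```

```text
time: 16.38
eef_pos: [419.4, -61.2, 299.3]
eef_rot: [-3.089, -0.567, 0.002]
ft_force: [-0.2, 0.1, -0.1]
width: 60.1
grip_force: 0.0
time: 17.25
eef_pos: [419.6, -61.1, 299.6]
eef_rot: [-3.033, 0.818, 0.001]
ft_force: [-0.8, 0.7, -0.3]
width: 60.3
grip_force: 0.0
[ 0.77 -0.02 -0.68  1.93 -0.02  1.23 -2.  ]
pos [419.6 -61.1 299.6] yaw -0.527 tilt 0.04
shift before turn [27.7 86.7 -0.4] after turn [29.7 86.  -0.4] turn [0.    0.001 0.023]
```

View pics/w6.png

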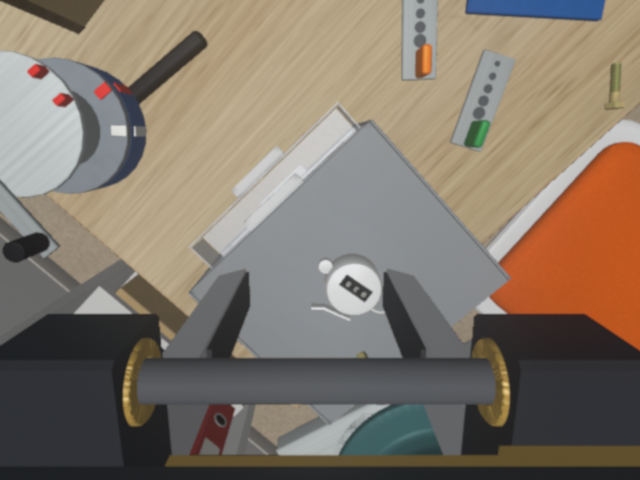

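The wrist view shows the hanging cup, orange plate at (420,40), green at (483,105), and the cassette's apron at the top edge. Moving closer.

Converted, 46 mm is 0.736, 30 mm is 0.48, 0.02 rad is 0.1.

```bash
echo '0.48 0.736 0.16 0 0 0.1 60;0.48 0.736 0.16 0 0 0 60;0 0 0 0 0 0 60;0 0 0 0 0 0 60;0 0 0 0 0 0 60' | python3 nudge.py; python3 - <<'E'
from h import *
from station import arm
s=arm.sense();print(s["eef_pos"])
c=arm.capture("wrist");np.savez("w7.npz",p=s["eef_pos"],r=s["eef_rot"],**c)
x=arm.capture("scene");np.savez("s4.npz",**x)
cv2.imwrite("pics/w7.png",c["frame"][:360,:,::-1])
E
```

```text
time: 18.02
eef_pos: [424.1, -170.0, 280.2]
eef_rot: [3.024, -0.852, 0.001]
ft_force: [0.2, 0.7, 0.8]
width: 60.1
grip_force: 0.0
[ 424.06313044 -169.95214423  280.23068164]
```

View pics/w7.png

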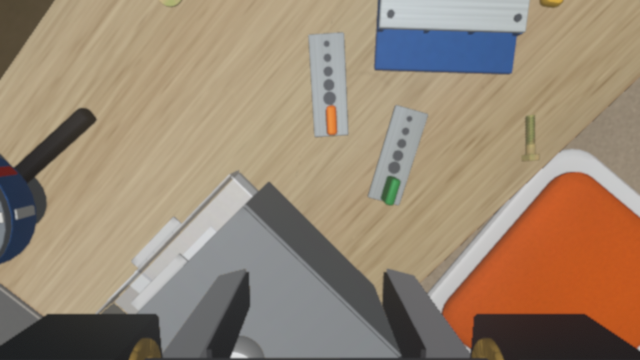

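The orange plate is at (328,85), green at (398,155), and the cassette's apron front edge runs (375,70)–(512,73). Measuring.

```bash
cat > m4.py <<'E'
from h import *
w=load("w7.npz");P=(w["p"],w["r"]);t=load("t3.npz");s=load("s4.npz")
grey=lambda h,s,v:(v>60)&(s<45)
def plate(c,pp,roi,col,nm):
    m=blob(c,lambda h,s,v:grey(h,s,v)|col(h,s,v),roi);m=cv2.morphologyEx(m,cv2.MORPH_OPEN,np.ones((3,3)))
    m=cents(m,1)[0][2];B,_=rect(m);W=np.array([onz(c,*b,6,pp)[:2] for b in B])
    f=cents(blob(c,col,roi),1)[0][0];F=onz(c,*f,30,pp)[:2]
    ce=W.mean(0);e=[W[1]-W[0],W[2]-W[1]];L=[np.linalg.norm(q) for q in e];u=e[int(np.argmax(L))];u=u/np.linalg.norm(u);u*=np.sign(u@(ce-F))
    print(nm,"centre",ce.round(1),"LxW",np.round(L,1),"yaw",np.arctan2(u[1],u[0]).round(3),"fin@30",F.round(1),"fin expected",(ce-35*u).round(1));return f
a=plate(w,P,(300,25,355,145),org,"orange w");b=plate(w,P,(362,98,430,212),grn,"green w")
a2=plate(t,None,(302,232,336,280),org,"orange t");b2=plate(t,None,(310,274,350,316),grn,"green t")
a3=cents(blob(s,org,(280,280,340,320)),1)[0];b3=cents(blob(s,grn,(270,310,320,345)),1)[0]
print("tri fins O",tri([ray(w,*a,P),ray(t,*a2),ray(s,*a3[0])]).round(1),"G",tri([ray(w,*b,P),ray(t,*b2),ray(s,*b3[0])]).round(1))
for nm,c,pp,roi in(("w",w,P,(350,20,540,90)),("t",t,None,(330,230,420,300))):
    m=cents(blob(c,blu,roi),1)[0][2];B,k=rect(m)
    W=np.array([onz(c,*q,8,pp)[:2] for q in B]);print("apron",nm,B.round(0).tolist(),W.round(1).tolist())
E
python3 m4.py
```

```text
orange w centre [ 516.6 -240.2] LxW [ 36.1 100.2] yaw -0.485 fin@30 [ 486.  -224.3] fin expected [ 485.7 -223.8]
green w centre [ 417.3 -265.4] LxW [101.1  36.4] yaw -0.818 fin@30 [ 393.6 -240.4] fin expected [ 393.4 -239.9]
orange t centre [ 516.9 -241.8] LxW [100.7  36.7] yaw -0.491 fin@30 [ 485.8 -225.7] fin expected [ 486.  -225.4]
green t centre [ 417.7 -267.8] LxW [99.3 36.1] yaw -0.804 fin@30 [ 393.6 -241.6] fin expected [ 393.4 -242.6]
tri fins O [ 486.  -225.4   36. ] G [ 393.7 -242.    26.1]
apron w [[375.0, 69.0], [377.0, 29.0], [515.0, 33.0], [514.0, 73.0]] [[505.5, -288.9], [536.9, -308.1], [462.0, -423.0], [428.9, -406.2]]
apron t [[338.0, 260.0], [345.0, 248.0], [391.0, 277.0], [384.0, 288.0]] [[505.9, -290.2], [535.2, -309.3], [459.9, -424.5], [430.9, -405.3]]
```

```bash
python3 - <<'E'
from h import *
to([488.6,-226.2,14],-.488)
E
```

```text
pos [ 424.  -170.2  280.2] yaw -0.55 tilt 0.03
shift before turn [ 84.2  14.  266.2] after turn [ 83.3  19.2 266.2] turn [ 0.    -0.    -0.062]
```

Converted, 55 mm is 0.88, 42 mm is 0.672, -0.062 rad is -0.31.

```bash
echo '0 0 0 0 0 -0.31 50;0.672 0.16 0 0 0 0 50;0.6608 0.1472 0 0 0 0 50;0 0 0.88 0 0 0 50;0 0 0.88 0 0 0 50;0 0 0.88 0 0 0 50;0 0 0.64 0 0 0 40;0 0 0 0 0 0 40' | python3 nudge.py; python3 - <<'E'
from h import *
to([488.6,-226.2,14],-.488)
from station import arm
s=arm.sense();P=(s["eef_pos"],s["eef_rot"]);c=arm.capture("wrist");R=cv2.Rodrigues(s["eef_rot"])[0]
for ce,st,m in cents(blob(c,org),2): print(ce,st,(onz(c,*ce,36,P)).round(1))
cv2.imwrite("pics/w8.png",c["frame"][...,::-1])
E
```

```text
time: 19.12
eef_pos: [487.1, -225.8, 73.1]
eef_rot: [-3.047, 0.759, 0.006]
ft_force: [-0.7, -0.4, -0.3]
width: 40.0
grip_force: 0.0
pos [ 487.1 -225.8   73.1] yaw -0.488 tilt 0.25
shift before turn [ 1.7 -0.3 59.1] after turn [ 1.5 -0.3 59.1] turn [-0.     0.004 -0.   ]
[611.8 434.1] [582, 404, 58, 63, 3165] [ 309.8 -330.7   36. ]
[316.1 261.4] [308, 231, 17, 59, 898] [ 487.8 -225.4   36. ]
```

Converted, 30 mm is 0.48, 29 mm is 0.464.

```bash
echo '0.016 0 0.48 0 0 0 40;0.008 0 0.464 0 0 0 40;0 0 0 0 0 0 40;0 0 0 0 0 0 3;0 0 0 0 0 0 3;0 0 0 0 0 0 3;0 0 0 0 0 0 3;0 0 0 0 0 0 3' | python3 nudge.py 40; echo '0 0 -0.24 0 0 0 3;0 0 -0.24 0 0 0 3;0 0 0 0 0 0 3' | python3 nudge.py; python3 - <<'E'
from h import *
from station import arm
s=arm.sense();P=(s["eef_pos"],s["eef_rot"]);c=arm.capture("wrist");R=cv2.Rodrigues(s["eef_rot"])[0];np.savez("w9.npz",p=P[0],r=P[1],**c)
cv2.imwrite("pics/w9.png",c["frame"][...,::-1]);print(P)
E
```

```text
time: 20.18
eef_pos: [489.9, -227.9, 16.6]
eef_rot: [3.048, -0.761, 0.001]
ft_force: [-2.6, -0.3, 10.8]
width: 9.7
grip_force: 40.0
time: 20.55
eef_pos: [490.4, -228.1, 47.5]
eef_rot: [3.047, -0.761, 0.004]
ft_force: [-0.4, 0.4, -1.1]
width: 9.6
grip_force: 40.0
(array([ 490.40126798, -228.06720851,   47.50088049]), array([ 3.04742609, -0.76083818,  0.00350018]))
```

View pics/w9.png

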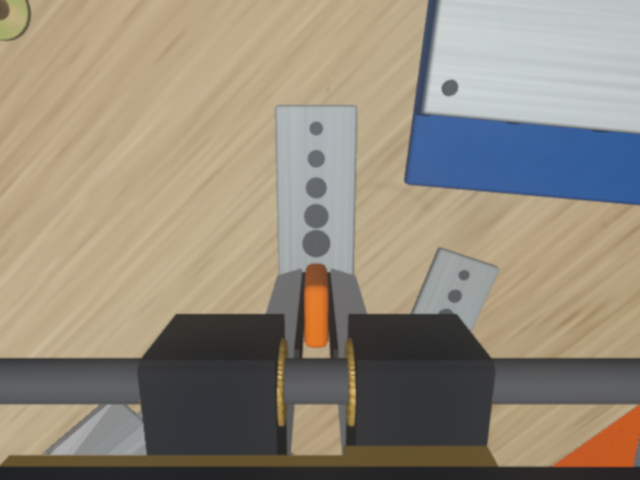

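```bash
cat > m5.py <<'E'
from h import *
import sys
def lead(fn,cors):
    c=load(fn);P=(c["p"],c["r"]);R=cv2.Rodrigues(c["r"])[0]
    for z in np.arange(26,48,3.):
        a,b=[R.T@(onz(c,*q,c["p"][2]-47.5+z,P)-c["p"]) for q in cors]
        print(z,"mid",((a+b)/2).round(1),"w",np.linalg.norm(a-b).round(1),"yaw off",np.arctan2(-(b-a)[0],(b-a)[1]).round(3))
if __name__=="__main__": lead("w9.npz",[(276,106),(356.5,106)])
E
python3 m5.py
```

```text
26.0 mid [79.4 -0.6 21.7] w 36.8 yaw off 0.001
29.0 mid [79.2 -0.6 18.7] w 36.2 yaw off 0.001
32.0 mid [79.  -0.6 15.7] w 35.7 yaw off 0.001
35.0 mid [78.8 -0.6 12.7] w 35.1 yaw off 0.001
38.0 mid [78.6 -0.6  9.7] w 34.6 yaw off 0.001
41.0 mid [78.4 -0.6  6.7] w 34.0 yaw off 0.001
44.0 mid [78.2 -0.6  3.7] w 33.5 yaw off 0.001
47.0 mid [78.  -0.6  0.7] w 32.9 yaw off 0.001
```

Orange is held straight; its leading edge is at tool x = 79. It goes to the right slot, staging 10 mm before the mouth.

```bash
echo '0 0 -0.56 0 0 0.445 3;-0.0384 0.832 0 0 0 0 3;-0.04 0.832 0 0 0 0 3;-0.04 0.84 0 0 0 0 3;0 0 0 0 0 0 3;0 0 0.56 0 0 0 3;0 0 0 0 0 0 3;0 0 0 0 0 0 3' | python3 nudge.py 50; python3 - <<'E'
from h import *
from station import arm
to([398.8,-355.2,27.1],-.577)
s=arm.sense();P=(s["eef_pos"],s["eef_rot"]);c=arm.capture("wrist");R=cv2.Rodrigues(s["eef_rot"])[0];np.savez("w10.npz",p=P[0],r=P[1],**c)
cv2.imwrite("pics/w10.png",c["frame"][...,::-1])
E
```

```text
time: 21.6
eef_pos: [398.5, -354.2, 46.6]
eef_rot: [-3.011, 0.894, -0.0]
ft_force: [1.4, -0.2, -1.2]
width: 9.3
grip_force: 50.0
pos [ 398.5 -354.2   46.6] yaw -0.577 tilt 0.02
shift before turn [ 0.8  0.7 19.5] after turn [ 0.8  0.7 19.5] turn [-0.  0. -0.]
```

View pics/w10.png

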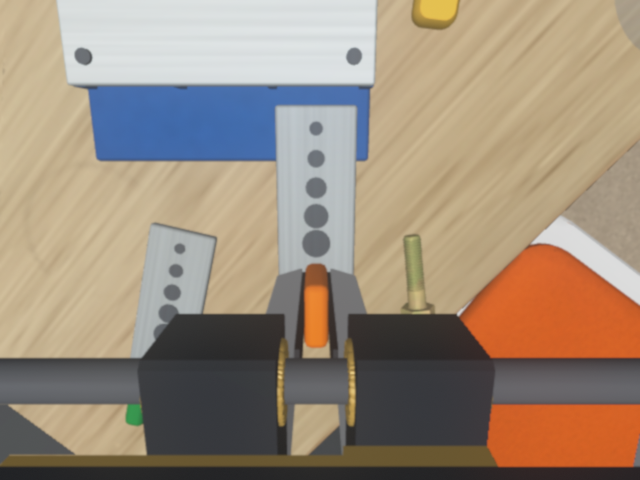

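The apron's front edge spans (97,160)–(368,160) and the roof front corners are (68,86) and (375,86). The plate's leading edge is at v=106, u 276–357.

```bash
python3 - <<'E'
from h import *
c=load("w10.npz");P=(c["p"],c["r"]);R=cv2.Rodrigues(c["r"])[0]
f=lambda u,v,z:(R.T@(onz(c,u,v,z,P)-c["p"])).round(1)
print("apron",f(97,160,8),f(368.5,160,8),"roof",f(68,86,25),f(375.5,86,25),"lead",f(276,106,36),f(356.5,106,36))
g=cv2.cvtColor(c["frame"],cv2.COLOR_RGB2GRAY).astype(int)
b=blob(c,blu)
r=[np.nonzero(b[v])[0] for v in (110,120,140,150,156)];print([(x.min(),x.max()) for x in r])
for u in(120,180,250,362): x=np.nonzero(b[:,u])[0];print(u,x.min(),x.max())
E
```

```text
apron [  54.1 -112.4   38.6] [54.  26.2 38.6] roof [  88.  -112.7   21.6] [87.9 26.3 21.6] lead [ 78.6 -17.8  10.6] [78.6 16.9 10.6]
[(np.int64(92), np.int64(367)), (np.int64(93), np.int64(367)), (np.int64(95), np.int64(367)), (np.int64(97), np.int64(366)), (np.int64(97), np.int64(366))]
120 87 159
180 88 159
250 87 159
362 89 159
```

Converted, 10 mm is 0.16, 1.2 mm is 0.0192.

```bash
echo '0 0.0192 0.16 0 0 0 3;0 0 0.152 0 0 0 3;0 0 0 0 0 0 3;0 0 0 0 0 0 3' | python3 nudge.py; echo '0.112 0 0 0 0 0 3;0.112 0 0 0 0 0 3;0 0 0 0 0 0 3' | python3 nudge.py;  echo '0.112 0 0 0 0 0 3;0.112 0 0 0 0 0 3;0 0 0 0 0 0 3' | python3 nudge.py
```

```text
time: 22.15
eef_pos: [397.3, -355.6, 26.4]
eef_rot: [-3.011, 0.896, 0.0]
ft_force: [0.2, -0.4, -1.6]
width: 9.3
grip_force: 50.0
time: 22.52
eef_pos: [409.6, -363.6, 26.5]
eef_rot: [3.011, -0.896, 0.001]
ft_force: [0.7, -0.0, -0.4]
width: 9.3
grip_force: 50.0
time: 22.9
eef_pos: [421.2, -371.2, 26.4]
eef_rot: [-3.011, 0.895, -0.0]
ft_force: [-0.0, -0.1, -1.0]
width: 9.5
grip_force: 50.0
```

```bash
echo '0.128 0 0 0 0 0 3;0.128 0 0 0 0 0 3;0.128 0 0 0 0 0 3;0.128 0 0 0 0 0 3;0 0 0 0 0 0 3' | python3 nudge.py; echo '0.08 0 0 0 0 0 3;0.064 0 0 0 0 0 3;0 0 0 0 0 0 3' | python3 nudge.py;  python3 -c "
from h import *
to([452.2-6*-.838-0, -390-6*.5455,26],-.577)"
```

```text
time: 23.52
eef_pos: [448.0, -388.6, 26.3]
eef_rot: [-3.011, 0.895, -0.0]
ft_force: [0.8, -0.6, -0.8]
width: 9.8
grip_force: 50.0
time: 23.9
eef_pos: [455.2, -393.4, 26.4]
eef_rot: [-3.011, 0.896, 0.0]
ft_force: [-0.1, 0.3, -0.8]
width: 9.9
grip_force: 50.0
pos [ 455.2 -393.4   26.4] yaw -0.578 tilt 0.01
shift before turn [ 1.6 -1.2  0.4] after turn [ 1.6 -1.2  0.4] turn [-0.     0.    -0.001]
```

Converted, 1.5 mm is 0.024.

```bash
echo '0 0 0.024 0 0 0 3;0.024 0 0 0 0 0 3;0 0 0 0 0 0 3' | python3 nudge.py; echo '0.024 0 0 0 0 0 3;0 0 0 0 0 0 3' | python3 nudge.py;  echo '0.024 0 0 0 0 0 3;0 0 0 0 0 0 3' | python3 nudge.py
```

```text
time: 24.28
eef_pos: [455.4, -393.7, 24.7]
eef_rot: [-3.011, 0.896, 0.003]
ft_force: [-5.9, 3.6, 3.8]
width: 9.8
grip_force: 50.0
time: 24.52
eef_pos: [455.5, -393.7, 24.6]
eef_rot: [-3.01, 0.895, 0.008]
ft_force: [-14.5, 10.6, 13.4]
width: 9.6
grip_force: 50.0
time: 24.78
eef_pos: [455.7, -393.8, 24.6]
eef_rot: [-3.01, 0.895, 0.012]
ft_force: [-22.6, 16.2, 22.4]
width: 9.4
grip_force: 50.0
```

Converted, -30 mm is -0.48, -2.5 mm is -0.04.

```bash
echo '-0.04 0 -0.016 0 0 0 3;0 0 0 0 0 0 26;0 0 0 0 0 0 26;0 0 0 0 0 0 26;0 0 -0.48 0 0 0 26;0 0 -0.8 0 0 0 26;-0.64 0 -0.64 0 0 0 26;-0.64 0 -0.64 0 0 0 40' | python3 nudge.py;  echo '0 0 0 0 0 0 40;0 0 0 0 0 0 40' | python3 nudge.py; python3 - <<'E'
from h import *
from station import arm
s=arm.sense();P=(s["eef_pos"],s["eef_rot"]);c=arm.capture("wrist");np.savez("w11.npz",p=P[0],r=P[1],**c);R=cv2.Rodrigues(P[1])[0]
t=arm.capture("top");np.savez("t4.npz",**t)
cv2.imwrite("pics/w11.png",c["frame"][:300,:,::-1])
M=np.array([497.2,-366.7]);u=np.array([.838,-.5455]);n=np.array([.5455,.838])
for nm,k,pp in(("w",c,P),("t",t,None)):
    for ce,st,m in cents(blob(k,org,(200,0,480,330) if nm=="w" else (335,250,400,300)),1):
        q=onz(k,*ce,44,pp)[:2]-M;print(nm,ce,st,"fin in cassette",(q@u).round(1),(q@n).round(1))
to([393.5,-241.3,14],-.811)
E
```

```text
time: 25.78
eef_pos: [389.0, -350.1, 187.0]
eef_rot: [-3.011, 0.895, -0.0]
ft_force: [-0.8, -0.8, 1.3]
width: 32.9
grip_force: 0.0
time: 26.02
eef_pos: [389.9, -351.1, 185.8]
eef_rot: [3.011, -0.896, 0.0]
ft_force: [-0.3, -0.4, -0.3]
width: 40.1
grip_force: 0.0
w [452.2 280.9] [408, 219, 72, 111, 4113] fin in cassette -146.5 -154.4
pos [ 390.  -350.8  185. ] yaw -0.578 tilt 0.08
shift before turn [-56.7 -93.5 171.1] after turn [-76.9 -77.9 171. ] turn [-0.001  0.001  0.233]
```

View pics/w11.png

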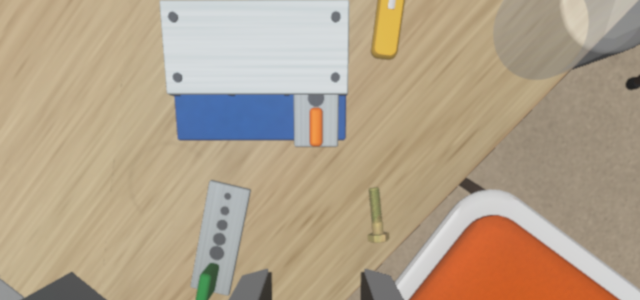

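Orange sits in the right slot with its fin outside at (316,127). I check its depth and re-measure green.

```bash
python3 - <<'E'
from h import *
c=load("w11.npz");P=(c["p"],c["r"]);t=load("t4.npz")
M=np.array([497.2,-366.7]);u=np.array([.838,-.5455]);n=np.array([.5455,.838])
ce,st,m=cents(blob(c,org,(295,95,345,155)),1)[0];q=onz(c,*ce,42,P)[:2]-M;print(ce,"fin",(q@u).round(1),(q@n).round(1))
g=lambda h,s,v:((v>60)&(s<45))|grn(h,s,v)
for v0,z in((147,14),(140,8),(94,25)):
    q=onz(c,312,v0,z,P)[:2]-M;print(v0,(q@u).round(1),(q@n).round(1))
m=cv2.morphologyEx(blob(t,g,(305,270,355,320)),cv2.MORPH_OPEN,np.ones((3,3)));B,_=rect(cents(m,1)[0][2]);W=np.array([onz(t,*b,6)[:2] for b in B]);print("green t",W.mean(0).round(1))
f=cents(blob(c,grn,(180,230,240,300)),1)[0];print("green w",f[0],f[1])
E
```

```text
[315.7 127. ] fin -26.2 -44.7
147 -41.6 -41.6
140 -36.0 -41.6
94 -1.4 -41.9
green t [ 422.6 -284.5]
green w [203.6 286.5] [196, 272, 16, 28, 305]
```

Converted, 50 mm is 0.8, -39 mm is -0.624, 0.117 rad is 0.585.

```bash
echo '0 0 0 0 0 0.58 40;0 0 0 0 0 0.585 40;-0.592 -0.624 0 0 0 0 40;-0.592 -0.624 0 0 0 0 40;0 0 0 0 0 0 40;0 0 0.8 0 0 0 40;0 0 0.8 0 0 0 40;0 0 0 0 0 0 40' | python3 nudge.py; echo '0 0 0 0 0 0 40' | python3 nudge.py;  python3 - <<'E'
from h import *
from station import arm
to([393.5,-241.3,14],-.811)
s=arm.sense();P=(s["eef_pos"],s["eef_rot"]);c=arm.capture("wrist");R=cv2.Rodrigues(P[1])[0]
ce,st,m=cents(blob(c,grn),1)[0];print(ce,st)
g=lambda h,s,v:((v>60)&(s<45))
m=cents(blob(c,g,(230,80,400,262)),1)[0][2];B,k=rect(m);B=B[np.argsort(B[:,1])];print(B.round(0).tolist())
print([ (R.T@(onz(c,*b,6,P)-P[0])).round(1).tolist() for b in B[:2]],"fin",(R.T@(onz(c,ce[0],ce[1],34,P)-P[0])).round(1))
cv2.imwrite("pics/w12.png",c["frame"][...,::-1])
E
```

```text
time: 27.12
eef_pos: [393.7, -242.5, 83.1]
eef_rot: [-2.885, 1.238, 0.01]
ft_force: [-0.7, -0.4, 0.5]
width: 39.9
grip_force: 0.0
time: 27.25
eef_pos: [396.1, -243.8, 87.0]
eef_rot: [-2.886, 1.24, -0.001]
ft_force: [-0.9, -0.6, 0.5]
width: 39.8
grip_force: 0.0
pos [ 396.1 -243.8   87. ] yaw -0.811 tilt 0.03
shift before turn [-3.7  0.2 73. ] after turn [-3.6  0.1 73. ] turn [-0. -0. -0.]
[316.1 260.5] [309, 237, 16, 47, 681]
[[287.0, 110.0], [346.0, 110.0], [346.0, 261.0], [287.0, 261.0]]
[[80.7, -17.6, 81.0], [80.7, 17.4, 81.0]] fin [-4.  -0.3 53. ]
```

Converted, 35 mm is 0.56, -1 mm is -0.016.

```bash
echo '-0.016 0 0.56 0 0 0 40;0 0 0.56 0 0 0 40;0 0 0 0 0 0 40;0 0 0 0 0 0 3;0 0 0 0 0 0 3;0 0 0 0 0 0 3;0 0 0 0 0 0 3;0 0 0 0 0 0 3' | python3 nudge.py 50; echo '0 0 -0.56 0 0 0 3;0 0 -0.56 0 0 0 3;0 0 0 0 0 0 3' | python3 nudge.py; python3 -c "
from h import *
M=np.array([497.2,-366.7]);u=np.array([.838,-.5455]);p=M-89*u;to([*p,48],-.577)"
```

```text
time: 28.3
eef_pos: [394.9, -243.0, 16.6]
eef_rot: [2.886, -1.24, 0.001]
ft_force: [-3.5, 1.5, 11.2]
width: 9.2
grip_force: 50.0
time: 28.68
eef_pos: [395.7, -243.4, 88.0]
eef_rot: [2.886, -1.239, 0.006]
ft_force: [0.4, -0.1, -1.7]
width: 10.0
grip_force: 50.0
pos [ 395.7 -243.4   88. ] yaw -0.811 tilt 0.22
shift before turn [72.6 31.9 40.3] after turn [63.3 47.9 40. ] turn [ 0.    -0.004 -0.234]
```

Converted, 32 mm is 0.512, 31.3 mm is 0.5008, -0.117 rad is -0.585.

```bash
echo '0 0 0 0 0 -0.585 3;0 0 0 0 0 -0.585 3;0.512 0.384 0 0 0 0 3;0.5008 0.3824 0 0 0 0 3;0 0 0.32 0 0 0 3;0 0 0.32 0 0 0 3;0 0 0 0 0 0 3;0 0 0 0 0 0 3' | python3 nudge.py; python3 - <<'E'
from h import *
from station import arm
s=arm.sense();P=(s["eef_pos"],s["eef_rot"]);c=arm.capture("wrist");np.savez("w13.npz",p=P[0],r=P[1],**c);R=cv2.Rodrigues(P[1])[0]
print(P[0].round(1));f=lambda u,v,z:(R.T@(onz(c,u,v,z,P)-c_p)).round(1)
c_p=P[0];b=blob(c,blu)
for v in range(100,170,8):
    x=np.nonzero(b[v])[0]
    if len(x):print(v,x.min(),x.max(),f(x.min(),v,8),f(x.max()+1,v,8))
m=blob(c,lambda h,s,v:(v>60)&(s<45),(250,100,385,262));
for v in range(102,150,8):
    x=np.nonzero(m[v])[0]
    if len(x):print("plate",v,x.min(),x.max(),f(x.min(),v,P[0][2]-10.6),f(x.max()+1,v,P[0][2]-10.6))
x=np.nonzero(b[:,230])[0];print(x.min(),x.max(),f(230,x.max()+1,8),f(230,x.min(),25))
cv2.imwrite("pics/w13.png",c["frame"][...,::-1])
E
```

```text
time: 29.68
eef_pos: [421.7, -317.2, 46.2]
eef_rot: [-3.012, 0.894, -0.0]
ft_force: [-0.0, 0.5, -0.7]
width: 9.6
grip_force: 50.0
[ 421.7 -317.2   46.2]
100 178 455 [ 83.2 -68.7  38.2] [83.2 68.4 38.2]
108 178 455 [ 79.5 -69.   38.2] [79.4 68.7 38.2]
116 179 454 [ 75.6 -68.7  38.2] [75.6 68.5 38.2]
124 180 453 [ 71.8 -68.5  38.2] [71.7 68.3 38.2]
132 180 453 [ 67.9 -68.8  38.2] [67.8 68.6 38.2]
140 181 452 [ 64.  -68.6  38.2] [63.9 68.4 38.2]
148 181 452 [ 60.1 -68.9  38.2] [60.  68.7 38.2]
156 183 451 [ 56.1 -68.2  38.2] [56.  68.5 38.2]
plate 102 276 384 [ 80.3 -17.8  10.6] [80.2 29.1 10.6]
plate 110 276 384 [ 77.  -17.9  10.6] [76.9 29.3 10.6]
plate 118 276 384 [ 73.6 -18.   10.6] [73.6 29.4 10.6]
plate 126 276 384 [ 70.3 -18.   10.6] [70.2 29.5 10.6]
plate 134 276 384 [ 66.9 -18.1  10.6] [66.8 29.6 10.6]
plate 142 276 384 [ 63.5 -18.2  10.6] [63.4 29.8 10.6]
85 157 [ 55.1 -44.4  38.2] [ 88.4 -39.4  21.2]
```

View pics/w13.png

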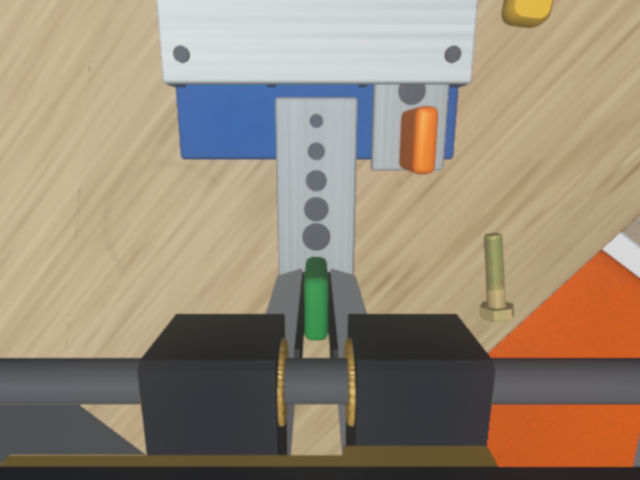

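Green is centred on the middle slot, about 8 mm before the mouth. Lowering and inserting.

Careful with the scale: shifts go in shares of 62.5 mm and turns go in units of 0.2 rad. That gives: -1 mm is -0.016, 0.3 mm is 0.0048.

```bash
echo '-0.016 0.0048 0.16 0 0 0 3;0 0 0.1536 0 0 0 3;0 0 0 0 0 0 3;0 0 0 0 0 0 3' | python3 nudge.py; echo '0.112 0 0 0 0 0 3;0.112 0 0 0 0 0 3;0.112 0 0 0 0 0 3;0 0 0 0 0 0 3' | python3 nudge.py;  echo '0.128 0 0 0 0 0 3;0.128 0 0 0 0 0 3;0.128 0 0 0 0 0 3;0.128 0 0 0 0 0 3;0.128 0 0 0 0 0 3;0 0 0 0 0 0 3' | python3 nudge.py; echo '0.032 0 0 0 0 0 3;0.032 0 0 0 0 0 3;0 0 0 0 0 0 3' | python3 nudge.py
```

```text
time: 30.22
eef_pos: [420.6, -317.0, 26.3]
eef_rot: [-3.012, 0.894, 0.0]
ft_force: [0.0, 0.1, 0.2]
width: 9.6
grip_force: 50.0
time: 30.72
eef_pos: [438.6, -328.7, 26.3]
eef_rot: [-3.012, 0.894, -0.0]
ft_force: [-0.1, -0.1, -2.2]
width: 9.8
grip_force: 50.0
time: 31.48
eef_pos: [472.1, -350.5, 26.2]
eef_rot: [-3.012, 0.894, -0.0]
ft_force: [-0.4, 0.3, -0.3]
width: 9.7
grip_force: 50.0
time: 31.85
eef_pos: [475.0, -352.5, 26.4]
eef_rot: [-3.012, 0.894, -0.0]
ft_force: [-0.3, 0.2, -1.3]
width: 9.6
grip_force: 50.0
```

```bash
echo '0 0 0.024 0 0 0 3;0.032 0 0 0 0 0 3;0 0 0 0 0 0 3' | python3 nudge.py; echo '0.032 0 0 0 0 0 3;0 0 0 0 0 0 3' | python3 nudge.py;  echo '0.024 0 0 0 0 0 3;0 0 0 0 0 0 3' | python3 nudge.py
```

```text
time: 32.22
eef_pos: [476.8, -353.7, 24.8]
eef_rot: [-3.012, 0.894, -0.0]
ft_force: [-0.1, 0.1, -0.9]
width: 9.7
grip_force: 50.0
time: 32.48
eef_pos: [477.4, -354.1, 24.7]
eef_rot: [-3.011, 0.894, 0.004]
ft_force: [-8.2, 5.9, 7.6]
width: 9.6
grip_force: 50.0
time: 32.72
eef_pos: [477.4, -354.1, 24.7]
eef_rot: [-3.011, 0.894, 0.009]
ft_force: [-17.7, 11.0, 19.2]
width: 9.6
grip_force: 50.0
```

```bash
echo '-0.032 0 -0.016 0 0 0 3;0 0 0 0 0 0 26;0 0 0 0 0 0 26;0 0 0 0 0 0 26;0 0 -0.48 0 0 0 26;0 0 -0.8 0 0 0 26;-0.8 0 -0.64 0 0 0 26;-0.8 0 -0.64 0 0 0 26' | python3 nudge.py;  echo '-0.32 0 -0.8 0 0 0 10;0 0 -0.8 0 0 0 10;0 0 0 0 0 0 10;0 0 0 0 0 0 10' | python3 nudge.py; python3 - <<'E'
from h import *
from station import arm
s=arm.sense();P=(s["eef_pos"],s["eef_rot"]);c=arm.capture("wrist");np.savez("w14.npz",p=P[0],r=P[1],**c)
t=arm.capture("top");np.savez("t5.npz",**t);print(P[0],s["joints"].round(2))
M=np.array([497.2,-366.7]);u=np.array([.838,-.5455]);n=np.array([.5455,.838])
for col,roi in((org,(280,60,380,220)),(grn,(180,60,380,220))):
    ce,st,m=cents(blob(c,col,roi),1)[0];q=onz(c,*ce,42,P)[:2]-M;print(ce,st[4],"fin",(q@u).round(1),(q@n).round(1))
x=np.nonzero(blob(c,blu,(100,60,300,300)))
print(cents(blob(c,blu),1)[0][:2])
for nm,roi in(("knob",(150,240,175,265)),):
    ce=cents(blob(t,blk,roi),1)[0];print(nm,ce[0],onz(t,*ce[0],219).round(1))
A=cv2.resize(t["frame"][185:300,140:420],None,fx=2.5,fy=2.5);cv2.imwrite("pics/t5.png",A[...,::-1])
E
```

```text
time: 33.72
eef_pos: [395.3, -300.4, 184.8]
eef_rot: [-3.012, 0.894, 0.0]
ft_force: [0.1, -0.8, 0.8]
width: 26.1
grip_force: 0.0
time: 34.22
eef_pos: [379.2, -290.2, 283.5]
eef_rot: [-3.012, 0.894, 0.001]
ft_force: [-0.4, 0.2, -0.5]
width: 10.0
grip_force: 0.0
[ 379.2151638  -290.18016549  283.46970368] [ 1.14  0.11 -0.59  1.85  0.06  1.2  -1.62]
[362.9  83. ] 238 fin -26.6 -43.9
[315.5  82.2] 239 fin -25.9 1.0
(array([273.1,  77. ]), [249, 59, 49, 37, 1799])
knob [163.1 253.4] [510.7 100.2 219. ]
```

View pics/t5.png

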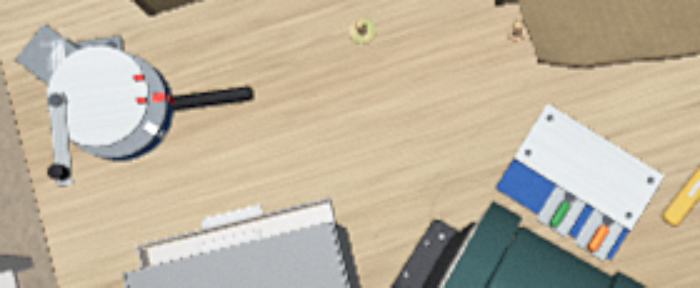

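Both plates are home (fins at −26.6/−25.9, about −25 after the −1 bias seen earlier) and the cup still hangs under the red mark. Next, the flap's extent near the head, before working the hasp.

```bash
python3 - <<'E'
from h import *
for fn in("t5.npz","t3.npz"):
    t=load(fn);d=t["depth"];v,u=np.nonzero(d>0);o=-t["R"].T@t["t"];k=K(t)
    D=np.c_[(u-t["cx"])/k,(v-t["cy"])/k,np.ones(len(u))]@t["R"];W=o+D*d[v,u][:,None]
    for y in range(-100,181,20):
        s=W[(abs(W[:,1]-y)<8)&(W[:,2]>240)&(W[:,0]>600)&(W[:,0]<800)]
        print(y,s[s[:,0].argmin()].round(0) if len(s) else None, s[:,2].max().round(0) if len(s) else None)
    break
w=load("w2.npz");P=(w["p"],w["r"]);t=load("top0.npz")
# pivot, knob by two views
print("knob tri",tri([ray(t,162.9,253.2),ray(w,187.4,201.7,P)]).round(1))
to([510.7,101.2,300],0.08)
E
```

```text
-100 [708. -93. 349.] 356.0
-80 [700. -72. 347.] 357.0
-60 [693. -54. 346.] 355.0
-40 [684. -32. 348.] 355.0
-20 [676. -12. 350.] 354.0
0 [668.   6. 349.] 354.0
20 [661.  27. 345.] 352.0
40 [653.  48. 350.] 352.0
60 [665.  52. 285.] 285.0
80 None None
100 [690. 105. 263.] 270.0
120 [687. 119. 303.] 313.0
140 [725. 133. 308.] 313.0
160 None None
180 None None
knob tri [510.9 101.3 218.3]
pos [ 379.  -290.   282.8] yaw -0.577 tilt 0.11
shift before turn [-103.1 -399.7  -16.8] after turn [ 162.5 -379.4  -17.2] turn [-0.001  0.002 -0.657]
```

```bash
echo '-0.2352 -0.912 -0.04 0 0 0 40;-0.2352 -0.912 -0.04 0 0 0 40;-0.2352 -0.912 -0.04 0 0 0 40;-0.2352 -0.912 -0.04 0 0 0 40;-0.2352 -0.912 -0.04 0 0 0 40;-0.2352 -0.912 -0.04 0 0 0 40;-0.2352 -0.912 -0.04 0 0 0 40;0 0 0 0 0 0 40' | python3 nudge.py; echo '0 0 0 0 0 -0.93 40;0 0 0 0 0 -0.93 40;0 0 0 0 0 -0.93 40;0 0 0 0 0 -0.93 40;0 0 0 0 0 -0.93 40;0 0 0 0 0 -0.93 40;0 0 0 0 0 -0.93 40;0 0 0 0 0 -0.93 40' | python3 nudge.py; echo '0 0 0 0 0 -0.93 40;0 0 0 0 0 -0.93 40;0 0 0 0 0 -0.93 40;0 0 0 0 0 -0.93 40;0 0 0 0 0 -0.93 40;0 0 0 0 0 -0.93 40;0 0 0 0 0 -0.93 40;0 0 0 0 0 -0.93 40' | python3 nudge.py; echo '0 0 0 0 0 -0.93 40;0 0 0 0 0 -0.93 40;0 0 0 0 0 0 40;0 0 0 0 0 0 40;0 0 0 0 0 0 40' | python3 nudge.py; python3 - <<'E'
from h import *
from station import arm
print(arm.sense()["joints"].round(2))
to([510.8,101.3,214],2.77)
s=arm.sense();P=(s["eef_pos"],s["eef_rot"]);c=arm.capture("wrist");np.savez("w15.npz",p=P[0],r=P[1],**c)
for ce,st,m in cents(blob(c,blk,(200,150,440,320)),4): print(ce,st,onz(c,*ce,219,P).round(1))
E
```

```text
time: 35.33
eef_pos: [510.6, 104.9, 300.4]
eef_rot: [-3.013, 0.883, 0.004]
ft_force: [0.1, -0.7, -0.8]
width: 40.3
grip_force: 0.0
time: 36.33
eef_pos: [510.6, 99.4, 300.5]
eef_rot: [-2.817, -1.389, 0.002]
ft_force: [-0.2, -0.0, 0.2]
width: 39.7
grip_force: 0.0
time: 37.33
eef_pos: [510.6, 99.4, 300.5]
eef_rot: [-1.131, -2.929, 0.001]
ft_force: [0.4, -0.7, 0.6]
width: 39.9
grip_force: 0.0
time: 37.95
eef_pos: [510.9, 100.1, 301.3]
eef_rot: [-0.583, -3.087, 0.0]
ft_force: [0.1, 0.0, 0.1]
width: 40.1
grip_force: 0.0
[ 0.75  0.37 -1.26  1.72  0.36  1.32  0.62]
pos [510.9 100.1 301.3] yaw 2.768 tilt 0.02
shift before turn [ 0.5  1.1 87.3] after turn [ 0.5  1.1 87.3] turn [-0.    -0.    -0.002]
[368.  301.8] [361, 272, 20, 48, 481] [560.4 118.8 219. ]
[263.9 301.6] [252, 273, 19, 47, 465] [534.9  54.5 219. ]
[315.7 236.6] [306, 231, 20, 19, 150] [506.2 102.8 219. ]
[431.8 316.8] [425, 314, 15, 6, 79] [586.1 155.  219. ]
```

```bash
echo '0.0048 0.0096 0.72 0 0 0 40;0 0 0.672 0 0 0 40;0 0 0 0 0 0 40;0 0 0 0 0 0 5;0 0 0 0 0 0 5;0 0 0 0 0 0 5;0 0 0 0 0 0 5;0 0 0 0 0 0 5' | python3 nudge.py 50;  python3 - <<'E'
from h import *
from station import arm
s=arm.sense();print(s["joints"].round(3))
R=cv2.Rodrigues(s["eef_rot"])[0];pv=np.array([576.9,107.5]);p=s["eef_pos"][:2];r=p-pv;print("r",np.linalg.norm(r),np.arctan2(r[1],r[0]))
a0=np.arctan2(r[1],r[0])%(2*np.pi)-2*np.pi;L=np.linalg.norm(r);q=p
for a in np.linspace(a0,-1.453,11)[1:]:
    k=pv+(L+(66-L)*(a-a0)/(-1.453-a0))*np.array([np.cos(a),np.sin(a)]);print(k.round(1),(R.T@np.r_[k-q,0])[:2].round(1));q=k
E
```

```text
time: 39.0
eef_pos: [511.2, 100.9, 215.2]
eef_rot: [0.579, 3.087, 0.0]
ft_force: [-1.3, -1.7, 8.6]
width: 12.7
grip_force: 50.0
[ 0.68   0.455 -1.185  1.833  0.459  1.166  0.542]
r 66.02846801139385 -3.0419176465140145
[513.1  90.6] [-5.5 -8.9]
[516.5  80.7] [-6.8 -8. ]
[521.5  71.5] [-8.  -6.8]
[527.9  63.2] [-9.  -5.4]
[535.6  56. ] [-9.7 -3.9]
[544.2  50.1] [-10.2  -2.3]
[553.7  45.7] [-10.5  -0.7]
[563.8  42.8] [-10.4   1. ]
[574.2  41.6] [-10.1   2.6]
[584.7  42. ] [-9.6  4.2]
```

Knob gripped. Swinging along the arc.

Converted, -8.9 mm is -0.1424, -5.5 mm is -0.088.

```bash
echo '-0.088 -0.1424 0 0 0 0 5;0 0 0 0 0 0 5' | python3 nudge.py; echo '-0.1088 -0.128 0 0 0 0 5;-0.128 -0.1088 0 0 0 0 5;0 0 0 0 0 0 5' | python3 nudge.py; echo '-0.144 -0.0864 0 0 0 0 5;-0.1552 -0.0624 0 0 0 0 5;0 0 0 0 0 0 5' | python3 nudge.py;python3 -c "
from station import arm;print(arm.sense()['joints'].round(3))"
```

```text
time: 39.25
eef_pos: [512.4, 90.7, 215.1]
eef_rot: [-0.579, -3.087, 0.0]
ft_force: [-8.1, -1.3, 12.2]
width: 12.4
grip_force: 50.0
time: 39.62
eef_pos: [522.1, 71.8, 215.3]
eef_rot: [0.579, 3.086, 0.003]
ft_force: [0.7, 2.3, 6.7]
width: 12.7
grip_force: 50.0
time: 40.0
eef_pos: [536.3, 56.7, 215.3]
eef_rot: [0.579, 3.086, 0.003]
ft_force: [0.4, 3.0, 6.9]
width: 12.8
grip_force: 50.0
[ 0.732  0.488 -1.163  1.792  0.482  1.183  0.622]
```

```bash
echo '-0.1632 -0.0368 0 0 0 0 5;-0.168 -0.0112 0 0 0 0 5;0 0 0 0 0 0 5' | python3 nudge.py; echo '-0.1664 0.016 0 0 0 0 5;-0.096 0.0224 0 0 0 0 5;0 0 0 0 0 0 5' | python3 nudge.py; echo '-0.0656 0.0192 0 0 0 0 5;-0.08 0.032 0 0 0 0 5;0 0 0 0 0 0 5' | python3 nudge.py;python3 -c "
from station import arm;print(arm.sense()['joints'].round(3))"
```

```text
time: 40.38
eef_pos: [554.2, 45.6, 215.2]
eef_rot: [0.58, 3.087, 0.001]
ft_force: [-1.6, -1.8, 10.3]
width: 12.5
grip_force: 50.0
time: 40.75
eef_pos: [569.8, 40.6, 215.1]
eef_rot: [-0.581, -3.087, 0.004]
ft_force: [-5.9, -9.4, 13.0]
width: 12.3
grip_force: 50.0
time: 41.12
eef_pos: [580.0, 39.0, 215.0]
eef_rot: [0.583, 3.086, -0.005]
ft_force: [-2.2, -14.7, 10.9]
width: 12.4
grip_force: 50.0
[ 0.681  0.561 -1.11   1.69   0.534  1.23   0.642]
```

```bash
echo '-0.056 -0.016 0 0 0 0 5;0 0 0 0 0 0 5' | python3 nudge.py; echo '-0.048 0.008 0 0 0 0 5;0 0 0 0 0 0 5' | python3 nudge.py; echo '-0.048 0.016 0 0 0 0 5;0 0 0 0 0 0 5' | python3 nudge.py
```

```text
time: 41.38
eef_pos: [582.3, 38.8, 215.1]
eef_rot: [0.58, 3.087, -0.001]
ft_force: [-1.9, -5.1, 8.0]
width: 11.9
grip_force: 50.0
time: 41.62
eef_pos: [585.8, 37.5, 214.9]
eef_rot: [0.581, 3.086, -0.002]
ft_force: [1.3, -6.7, 2.9]
width: 8.8
grip_force: 46.2
time: 41.88
eef_pos: [588.7, 36.6, 214.5]
eef_rot: [0.582, 3.087, -0.004]
ft_force: [1.2, -9.9, 1.0]
width: 5.1
grip_force: 6.4
```

Converted, -50 mm is -0.8, 50 mm is 0.8.

```bash
echo '0 0 0 0 0 0 40;0 0 0 0 0 0 40;0 0 -0.8 0 0 0 40;0 0 -0.8 0 0 0 40;0.16 0 0 0 0 0 40;0.8 0 0 0 0 0 40;0 0 0 0 0 0 40;0 0 0 0 0 0 40' | python3 nudge.py; python3 - <<'E'
from h import *
from station import arm
s=arm.sense();P=(s["eef_pos"],s["eef_rot"]);c=arm.capture("wrist");np.savez("w16.npz",p=P[0],r=P[1],**c);t=arm.capture("top");np.savez("t6.npz",**t)
print(P[0].round(1))
for ce,st,m in cents(blob(c,lambda h,s,v:v<60,(150,0,500,320)),5): print("w",ce,st,onz(c,*ce,219,P).round(1))
for ce,st,m in cents(blob(t,lambda h,s,v:v<60,(150,200,215,262)),4): print("t",ce,st,onz(t,*ce,219).round(1))
for ce,st,m in cents(blob(t,red,(180,205,215,240)),4): print("tr",ce,st,onz(t,*ce,205).round(1))
for ce,st,m in cents(blob(c,red),5): print("wr",ce,st,onz(c,*ce,205,P).round(1))
cv2.imwrite("pics/w16.png",c["frame"][...,::-1])
E
```

```text
time: 42.88
eef_pos: [532.3, 60.0, 314.1]
eef_rot: [-0.58, -3.088, 0.001]
ft_force: [0.0, -0.1, -0.2]
width: 39.9
grip_force: 0.0
[532.3  60.  314.1]
w [265.2 301. ] [253, 274, 37, 46, 460] [560.8  12.  219. ]
w [462.2 317. ] [425, 315, 75, 5, 373] [622.2 136.4 219. ]
w [368.5 305. ] [362, 284, 18, 36, 369] [589.7  78.  219. ]
w [178. 317.] [150, 315, 58, 5, 285] [549.5 -49.8 219. ]
w [313.1 295.1] [306, 289, 16, 14, 154] [568.8  44.7 219. ]
t [160.9 238.6] [150, 219, 23, 43, 407] [543.7 105.5 219. ]
t [153.2 210. ] [150, 200, 8, 20, 125] [607.9 123.5 219. ]
t [195.8 244.9] [190, 232, 12, 29, 39] [528.4  28.1 219. ]
t [211.7 225. ] [209, 223, 6, 5, 26] [572.1  -6.8 219. ]
tr [202.9 223.4] [201, 222, 5, 3, 11] [577.9  15.6 205. ]
tr [195.5 224.5] [194, 224, 4, 2, 8] [575.7  32.2 205. ]
tr [195.  215.5] [194, 215, 3, 2, 6] [596.1  33.5 205. ]
tr [208.5 224.5] [208, 224, 2, 2, 2] [575.2   3.1 205. ]
wr [313.8 326. ] [310, 322, 9, 9, 52] [596.9  34.2 205. ]
wr [299.5 302.8] [296, 300, 8, 7, 45] [575.9  31.1 205. ]
```

Converted, -0.11 rad is -0.55.

```bash
echo '0 0 0 0 0 -0.55 0;0 0 0 0 0 -0.55 0;0 0 0 0 0 -0.55 0;0 0 0 0 0 0 0;0 0 0 0 0 0 0;0 0 0 0 0 0 0;0 0 0 0 0 0 0' | python3 nudge.py 20; python3 - <<'E'
from h import *
from station import arm
s=arm.sense();print(s["joints"].round(3),s["width"]);to([538,42,216],3.1)
P=(s["eef_pos"],s["eef_rot"]);c=arm.capture("wrist")
for ce,st,m in cents(blob(c,lambda h,s,v:v<60,(200,150,440,320)),5): print("w",ce,st,onz(c,*ce,219,P).round(1))
t=load("t6.npz");w=load("w16.npz");print(tri([ray(w,313.1,295.1,(w["p"],w["r"]))]*1+[ray(t,195.8,244.9)]).round(1))
E
```

```text
time: 43.85
eef_pos: [532.4, 60.5, 314.4]
eef_rot: [-0.065, -3.141, -0.0]
ft_force: [0.1, -0.7, 0.3]
width: 0.6
grip_force: 0.0
[ 0.79   0.387 -1.23   1.665  0.372  1.356  1.032] 0.5626099510341146
pos [532.4  60.5 314.4] yaw 3.1 tilt 0.0
shift before turn [ -6.4 -18.3  98.4] after turn [ -6.4 -18.2  98.4] turn [ 0. -0.  0.]
w [254.9 316.9] [200, 314, 107, 6, 559] [587.   16.4 219. ]
w [378.  316.9] [326, 314, 109, 6, 556] [590.7 103.  219. ]
w [318.8 305. ] [318, 285, 3, 35, 72] [579.9  61.7 219. ]
w [252.6 264.2] [230, 261, 43, 8, 67] [548.2  17.8 219. ]
w [312.6 303.2] [312, 281, 2, 39, 60] [578.4  57.5 219. ]
[543.5  36.5 238.5]
```

Converted, 49 mm is 0.784, -18 mm is -0.288.

```bash
echo '-0.096 -0.288 0 0 0 0 0;0 0 0.784 0 0 0 0;0 0 0.784 0 0 0 0;0 0 0 0 0 0 0;-0.128 0 0 0 0 0 0;0 0 0 0 0 0 0' | python3 nudge.py 20; echo '-0.112 0 0 0 0 0 0;0 0 0 0 0 0 0' | python3 nudge.py; echo '-0.096 0 0 0 0 0 0;0 0 0 0 0 0 0' | python3 nudge.py;python3 -c "
from station import arm;print(arm.sense()['joints'].round(3))"
```

```text
time: 44.65
eef_pos: [547.1, 41.9, 218.2]
eef_rot: [0.065, 3.139, 0.001]
ft_force: [0.8, -0.2, 0.1]
width: 0.5
grip_force: 0.0
time: 44.9
eef_pos: [553.2, 41.6, 216.9]
eef_rot: [0.065, 3.14, 0.0]
ft_force: [-0.4, 0.0, -0.4]
width: 0.6
grip_force: 0.0
time: 45.15
eef_pos: [558.9, 41.4, 216.4]
eef_rot: [-0.064, -3.141, -0.0]
ft_force: [-0.5, -0.0, 0.1]
width: 0.5
grip_force: 0.0
[ 0.713  0.52  -1.127  1.739  0.501  1.207  0.981]
```

```bash
echo '-0.064 0 0 0 0 0 0;0 0 0 0 0 0 0' | python3 nudge.py; echo '-0.064 0 0 0 0 0 0;0 0 0 0 0 0 0' | python3 nudge.py; echo '-0.064 0 0 0 0 0 0;0 0 0 0 0 0 0' | python3 nudge.py
```

```text
time: 45.4
eef_pos: [562.8, 41.3, 216.4]
eef_rot: [-0.064, -3.141, -0.0]
ft_force: [-0.0, 0.3, -0.0]
width: 0.6
grip_force: 0.0
time: 45.65
eef_pos: [566.8, 41.1, 216.4]
eef_rot: [0.064, 3.141, 0.0]
ft_force: [-0.6, 0.2, 1.0]
width: 0.0
grip_force: 0.0
time: 45.9
eef_pos: [569.4, 41.1, 216.2]
eef_rot: [-0.063, -3.138, 0.001]
ft_force: [-12.6, -1.6, 6.1]
width: 0.7
grip_force: 6.2
```

Converted, -3 mm is -0.048.

```bash
echo '-0.048 0 0 0 0 0 0;0 0 0 0 0 0 0' | python3 nudge.py; echo '-0.032 0 0 0 0 0 0;0 0 0 0 0 0 0' | python3 nudge.py
```

```text
time: 46.15
eef_pos: [570.2, 41.1, 215.9]
eef_rot: [-0.062, -3.133, 0.003]
ft_force: [-31.7, -2.8, 16.7]
width: 0.6
grip_force: 15.2
time: 46.4
eef_pos: [570.8, 41.2, 215.7]
eef_rot: [-0.061, -3.13, 0.004]
ft_force: [-43.0, -1.5, 24.6]
width: 0.6
grip_force: 21.5
```

Converted, 10 mm is 0.16, -50 mm is -0.8.

```bash
echo '0.16 0 0 0 0 0 0;0.24 0 0 0 0 0 0;0 0 -0.8 0 0 0 0;0 0 -0.8 0 0 0 0;0.8 0 0 0 0 0 20;0.8 0.48 0 0 0 0 20;0 0.8 0 0 0 0 20;0 0.8 0 0 0 0 20' | python3 nudge.py; echo '0 -0.8 0 0 0 0 20;0 -0.8 0 0 0 0 20;0 -0.8 0 0 0 0 20;0 -0.8 0 0 0 0 20;0 -0.8 0 0 0 0 20;0 0 0 0 0 0 20;0 0 0 0 0 0 20' | python3 nudge.py; python3 - <<'E'
from h import *
from station import arm
t=arm.capture("top");np.savez("t7.npz",**t);s=arm.sense();print(s["joints"].round(2),s["eef_pos"].round(0))
for ce,st,m in cents(blob(t,lambda h,s,v:v<60,(170,200,215,250)),4): print("t",ce,st,onz(t,*ce,219).round(1))
for ce,st,m in cents(blob(t,red,(180,205,215,240)),4): print("tr",ce,st,onz(t,*ce,205).round(1))
for y in range(-20,91,10): print(y,[cv2.cvtColor(t["frame"],cv2.COLOR_RGB2GRAY)[v,u] for v in (210+y//10*0,) for u in (190,)]) if 0 else None
g=cv2.cvtColor(t["frame"],cv2.COLOR_RGB2GRAY);print(g[212:232,184:206])
E
```

```text
time: 47.4
eef_pos: [456.0, 175.5, 317.3]
eef_rot: [0.07, 3.137, -0.006]
ft_force: [0.4, -0.2, 0.6]
width: 19.9
grip_force: 0.0
time: 48.28
eef_pos: [445.7, -73.5, 316.4]
eef_rot: [0.064, 3.141, -0.001]
ft_force: [-0.5, 0.9, 0.6]
width: 20.4
grip_force: 0.0
[ 1.19  0.06 -1.13  1.84  0.06  1.27  1.58] [446. -73. 316.]
t [173.6 238.6] [170, 233, 10, 17, 50] [543.2  77.4 219. ]
t [211.8 225. ] [209, 223, 6, 5, 25] [572.1  -7.1 219. ]
t [190.  219.9] [186, 217, 8, 7, 23] [584.3  41.4 219. ]
t [199.5 237. ] [197, 237, 6, 1, 6] [545.8  20.1 219. ]
tr [202.9 223.4] [201, 222, 5, 3, 11] [577.9  15.6 205. ]
tr [195.  215.5] [194, 215, 3, 2, 6] [596.1  33.5 205. ]
tr [196.  224.5] [195, 224, 3, 2, 6] [575.7  31.1 205. ]
tr [209.  225.5] [209, 225, 1, 2, 2] [573.    1.9 205. ]
[[237 236 237 236 238 237 239 237 238 240 243 237 152 171 175 173 163 103
  138 190 206 200]
 [237 237 238 236 237 237 236 238 241 242 248 243 199 181 177 175 177 165
   85 117 199 209]
 [238 238 238 240 239 241 242 240 240 235 236 233 193 169 179 179 180 178
  155  60 124 197]
 [238 238 242 244 243 238 247 244 238 174 11
[... 837 characters left out ...]
6 116 138 138  75 156 184 148
  133 132 138 141]
 [199 199 184 189 228 246 248 250 250 248 208 104 119 129  91 143 181 173
  165 151 153 149]
 [242 243 243 241 241 240 240 240 240 244 241 160 155 171 167 129 177 177
  179 182 179 173]
 [238 238 240 240 238 239 237 237 238 239 244 247 252 250 206 159 176 175
  176 177 179 171]
 [238 238 236 236 238 236 235 235 235 235 236 237 241 239 164 173 172 177
  177 174 178 171]
 [234 233 234 233 236 235 235 236 239 237 240 242 248 239 127 169 171 170
  178 174 184 176]
 [235 236 238 239 241 241 240 238 237 238 239 241 243 211 129 173 172 171
  174 174 179 164]
 [240 238 237 238 238 236 237 236 236 238 238 241 239 142 171 174 173 174
  176 177 182 141]]
```

Converted, -50 mm is -0.8, 50 mm is 0.8.

```bash
echo '0.8 0 -0.32 0 0 0 20;0 -0.8 0 0 0 0 20;0 -0.8 0 0 0 0 20;0 -0.8 0 0 0 0 20;0 -0.8 0 0 0 0 20;0 0 0 0 0 0 20;0 0 0 0 0 0 20' | python3 nudge.py; python3 - <<'E'
from h import *
from station import arm
t=arm.capture("top");s=arm.capture("scene");a=load("t5.npz")
for nm,c in(("t5",a),("now",t)):
    ce,st,m=cents(blob(c,lambda h,s,v:v<60,(207,205,275,240)),1)[0];B,_=rect(m);B=B[np.argsort(B[:,0])];p=onz(c,*B[:2].mean(0),93);q=onz(c,*B[2:].mean(0),93);print(nm,"handle",ce,"tip",q.round(1),"ang",np.arctan2(*(q-p)[1::-1]).round(3))
    for col in(org,grn): print([ (x[0],x[1][4]) for x in cents(blob(c,col,(340,250,420,300)),1)])
ce=cents(blob(t,lambda h,s,v:v<60,(182,212,194,226)),1)[0];print("knob",ce[0],ce[1],onz(t,*ce[0],225).round(1))
print(tri([ray(t,189,220),]*1+[ray(s,190+0,230)]) if 0 else "")
E
```

```text
time: 49.2
eef_pos: [401.2, -272.8, 331.9]
eef_rot: [-0.061, -3.137, 0.001]
ft_force: [0.2, 0.2, 0.4]
width: 20.1
grip_force: 0.0
t5 handle [223.6 224.2] tip [595.7 -51.5  93. ] ang -1.462
[(array([378.6, 279.7]), 34)]
[(array([363.5, 270. ]), 38)]
now handle [223.8 223.4] tip [598.2 -53.3  93. ] ang -1.445
[]
[(array([364.6, 268.4]), 23)]
knob [189.7 220. ] [186, 217, 8, 7, 27] [583.2  40.6 225. ]
```

```bash
python3 - <<'E'
from h import *
for n in("t5.npz","t7.npz"):
    c=load(n)
    for col in(org,grn): print(n,[ (x[0],x[1][4]) for x in cents(blob(c,col,(290,200,440,320)),1)])
from station import arm
print(arm.sense()["time"],arm.hand_in())
E
```

```text
t5.npz [(array([378.6, 279.7]), 34)]
t5.npz [(array([363.5, 270. ]), 38)]
t7.npz [(array([378.6, 279.8]), 30)]
t7.npz [(array([363.4, 270.1]), 38)]
the job is handed in; nothing more can be done
49.3 None
```

Job handed in at 49.3 s: the cup is locked under the red mark, the orange and green plates are home in the cassette (the blue one was not there), and the hasp is at its stop in the red catch; I viewed 16 pictures, over the limit of 14.

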